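# Set a plaster mount block under the drill bit

## Task

The plaster mount block with the pencilled cross is to be drilled next. On the drill stand, slide it (do not lift it) until its long back edge is pressed home flush against the fence and the cross is right under the drill bit, and bring the fence's sliding end stop up until it just touches the end of the block, so that the next block goes to the same place. Push gently, because plaster chips; do not bump the drill, and leave everything else where it is.

Things in the scene. Friction and masses are not known exactly. Their poses are not given: they have to be found in the camera images.
- stand: grey base plate of the bench drill stand, 280 mm (its x, depth) x 400 mm (its y, width) x 20 mm thick, fixed to the counter. Origin: centre of its underside, on the counter. x points away from the robot (roughly), y to the robot's left along the fence, z up. Its flat top, on which the block slides, is 20 mm above the counter
- fence: straight aluminium bar fixed on the plate, 380 mm along its y, 16 mm thick in x, 30 mm high above the plate. Origin: on its front face (the face towards the robot) at mid-length, level with the plate top. Its axes are parallel to those of the stand; the block lies on its -x side, so the front face is the plane x = 0 of this frame
- bit_tip (a point): point of the fixed vertical drill bit (3 mm thick, 34 mm long), 42 mm in front of the fence's front face, 43 mm above the plate top, 8 mm above the block's top. Axes as the stand
- drill: the fixed drill; origin at the bit tip, axes as the stand. Above the bit a grey handpiece (27 mm diameter from 66 to 165 mm above the tip, thinner below) in a collar (38 mm diameter, 108 to 136 mm above the tip) on a 22 mm wide bracket running back (+x) over the fence to a 28 mm column 102 mm behind the bit, with a 54 mm sleeve; the column's top is 302 mm above the tip
- block: cream plaster mount block, 110 mm (its x, depth) x 160 mm (its y, length) x 35 mm high, about 0.5 kg, loose on the plate, up to 0.2 rad out of square. Origin: centre of its underside; +x long side = back edge, +y = left end, z up. Dry friction (2 to 5 N to slide it, more at first contact): it stops with the push; pushed 50 mm off its middle it also turns, some 0.07 rad per 10 mm
- cross (a point): centre of the pencilled cross (22 mm strokes) on the block's top, 42 mm from the back edge and 50 mm from the right (-y) end: block frame (13, -30, 35) mm. An 8 mm dark round hole near the left end is a finished hole, not the mark
- edge_right (a point): right end of the block's back edge, at half its height (block frame 55, -80, 17.5 mm)
- edge_left (a point): left end of the block's back edge, at half its height (block frame 55, 80, 17.5 mm)
- end_stop (a joint): travel of the end stop along the fence in m: 0 at the far left, grows as it slides right (-y) towards the block, at most 0.14. A stiff slide: about 3 N moves it and it stays where it is left
- stop_face (a point): centre of the contact face of the end stop, looking right (-y) at the block's left end; 16 mm in front of the fence's face, 17 mm above the plate top. Axes as the stand. The stop is an aluminium saddle on the fence with a foot, 22 mm long in y, that stands 32 mm out in front of the fence, 2 to 32 mm above the plate
- sherd: bystander: curved terracotta sherd with black figures, about 150 x 110 mm, on the counter to the left
- cone: bystander: cream plaster support cone, 80 mm wide, 88 mm high, on the counter to the left
- mount: bystander: smaller finished plaster block, 75 x 110 x 35 mm, with a 60 mm steel dowel standing in it, on the counter to the left
- spatula: bystander: stainless spatula with a wooden handle, 190 mm, on the counter to the right
- bowl: bystander: black rubber mixing bowl, 116 mm wide, on the counter to the right
- bottle_base: bystander: squat brown glass bottle base, 76 mm wide, 44 mm high, on the counter just right of the plate
- brush: bystander: flat brush, 170 mm, on the counter in front of the plate's left half
- stop_push (a point): middle of the end stop's left (+y) face, where it can be pushed right: the saddle, 32 to 56 mm above the plate and 30 mm long in y, from 32 mm in front of to 24 mm behind the fence's front face. This point is 4 mm in front of the fence's face, 44 mm above the plate, 30 mm left of the contact face
- stop_knob (a point): middle of the black round knob on the end stop (24 mm diameter, 58 to 72 mm above the plate), 15 mm left of the contact face, 4 mm in front of the fence's face; it can be pinched
Things that resemble listed ones, but are neither listed nor needed, are in the scene too. What is shaped like the block but green or red is not meant.

How it is judged:
By the outcome, as a careful person would: the job done as asked, in the order asked, and still so for the second after the job is handed in, with the robot touching nothing.
It also fails if it takes over 72 s, if anything falls off the work surface, if the arm or the gripper's body presses on something with over 40 N, if the wrist force passes 120 N, or if a joint passes its speed limit or range.

## Robot

A 6-joint arm with a two-finger parallel gripper is mounted at the origin on the work surface. World frame = base frame: x ahead of the robot, y to its left, z up, the work surface at z = 0. Lengths are in m, angles in rad, forces in N, time in s.
With the tool pointing down it reaches from about 0.425 to 0.95 m from the base axis. Payload 3.5 kg.
Tool frame: the origin (TCP) lies on the centre line of the jaws, within the pads' length; the fingertips stand 14 mm ahead of it and the grasp point (between the pads) lies 5 mm behind it (tips_ahead is the distance from the TCP to the fingertips, in m); y points along the fingers, z is the direction in which the jaws open and shut, and the axes are right-handed (so a half turn about y gives the same grasp; the last joint's range is limited). The gripper opens to 85 mm and grips with 20 to 120 N. Pads are 22 mm wide; open, the fingers measure 114 mm over their backs; the gripper's body (76 mm by 85 mm) begins 54 mm behind the grasp point. The pads swing forward as they close: fully open they stand 13 mm farther back than shut.
Start: joints at [-0.15, 0.286, 1.577, -0, 1.279, -0.15], TCP at [0.675, 0, 0.245] pointing down, gripper open.
Joint ranges: [-2.77, 2.77], [-0.9, 2.22], [0.21, 2.48], [-1.53, 4.67], [0.24, 2.81], [-2.84, 2.84]. Speed limits (rad/s): [2.79, 2.79, 3.14, 3.14, 3.14, 3.14].

## Interface

Orientations are given as a unit quaternion [x, y, z, w].
In Python, from plant import get_state, read_camera, sign_off, tips_ahead gives the robot as it stands.
- The arm moves only by the tool send_rows, never from a script. Its argument "plan" is a list of rows, each a list of 2 entries, a list of its own where there are three numbers: the shift along the tool's x, y, z in units of 12 cm (1.0 is 12 cm), then the turn, a rotation vector about the tool's x, y, z in units of 360 degrees (1.0 is 360 degrees). In form: [[[tx, ty, tz], [rx, ry, rz]], ...]. A call has 1 to 12 rows; each row shifts and turns the commanded pose from where the row before left it, along the tool's axes as they then stand; what a row does not reach is not made up. A row lasts 1/10 s, in which the tool goes at most 50 mm and 8.59 degrees, less where a joint would pass 70% of its speed; a pose out of reach is approached as far as the arm can. A call with a number of a shift or a turn outside -1 to 1 is refused whole. A call with a gripper value outside its range is refused whole. "gripper" is the closure, from 0 (fully open) to 1 (shut), set as the call begins (left out, the last holds). The fingers move at their own pace and stop on an object; "grip_force" is the grip in N (left out, the last holds). Time passes only in rows, so rows that do not move let the fingers close. It gives the time, the measured TCP pose, the force and the opening at its end, in the units of the state.
- get_state(): the state, without advancing time (a new reading comes with each control period).
- read_camera(name): name is "scene" or "side" or "wrist"; returns a dict with "img" (420x560x3 uint8, blue, green, red), "fx", "fy", "cx", "cy" (pixels), "world_from_camera" (4x4, takes a point from camera to world coordinates); the wrist camera has in their place "mount" (4x4, takes a point from camera to tool coordinates, whose origin is the TCP and whose axes are the tool frame's). Camera axes: x right, y down, z forward; pixel columns grow to the right and rows downward; lengths in m; the calibration is good to about 2 mm. A picture is of the moment at which its call begins: read the wrist's pose just before it. There is no depth.
- sign_off(): hands the job in, once; it reports no verdict.
The state is a dict: "time": time; "qpos": joint angles; "dq": joint speeds; "joint_efforts": joint torques, N m; "eef_pos": TCP position; "tcp_rot": TCP orientation; "contact_force": force on the tool from outside, world axes, zero at the start; "wrist_torque": the same for the moment, N m; "opening": opening from 0.0 (shut) to 1.0 (fully open).
Only numpy, scipy, OpenCV 4.12 (cv2) and the standard library are available. Lean on these libraries where they do the work, as an engineer would, in place of code of your own. Each camera call takes 0.05 s, during which the arm holds its last target. There are 200 camera calls.

## Working session

There is one attempt and no reset: what is moved stays moved. The work goes in short steps, Python scripts to look and compute and a tool call to move; the robot and the scene stay as the last step left them, time stands still between calls to the robot, and variables do not carry over. Pictures are saved under pics/ and viewed, about 8 in all and at most 12, crops included, and the job is handed in when it is done.

Besides the shell and the picture viewer there is one more tool, called after "Emit:" as name([rows], argument=value, ...), one row to a line, values as JSON. send_rows: Moves the arm, as the interface text tells. Its arguments: {"type":"object","properties":{"plan":{"type":"array"},"gripper":{"type":"number"},"grip_force":{"type":"number"}},"required":["plan"]}

```bash
mkdir -p pics; ls; python3 - <<'E'
from plant import *
import cv2,numpy as np
s=get_state();print({k:np.round(v,4).tolist() for k,v in s.items()}, tips_ahead if not callable(tips_ahead) else tips_ahead())
ims=[]
for n in ["scene","side"]:
    c=read_camera(n);cv2.imwrite(f"pics/{n}0.png",c["img"]);ims.append(c["img"]);print(n,c["fx"],c["fy"],c["cx"],c["cy"],np.round(c["world_from_camera"],4).tolist())
s=get_state();c=read_camera("wrist");cv2.imwrite("pics/wrist0.png",c["img"]);print(c["fx"],np.round(c["mount"],4).tolist())
E
```

```text
pics
{'time': 0.0, 'qpos': [-0.15, 0.2872, 1.5782, 0.0, 1.2786, -0.15], 'dq': [-0.0005, -0.0003, -0.0005, 0.0002, -0.0003, 0.0004], 'joint_efforts': [-0.0002, -40.5981, -29.2628, -0.0002, 0.0058, 0.0], 'eef_pos': [0.6744, 0.0001, 0.2439], 'tcp_rot': [-0.5005, 0.5007, -0.4993, 0.4995], 'contact_force': [0.7958, 0.4819, 0.1784], 'wrist_torque': [0.0272, 0.0415, 0.0259], 'opening': 0.9973} 0.014
scene 412.4773515785422 412.4773515785422 282.165503843602 209.2895487312045 [[0.8858, 0.2756, -0.3735, 0.8961], [0.464, -0.5465, 0.6972, -0.7814], [-0.012, -0.7908, -0.612, 0.7719], [0.0, 0.0, 0.0, 1.0]]
side 473.58940138515385 473.58940138515385 269.1012160781033 219.81094896782156 [[0.9284, -0.267, 0.2586, 0.0791], [-0.3715, -0.684, 0.6278, -0.9658], [0.0093, -0.6789, -0.7342, 1.2283], [0.0, 0.0, 0.0, 1.0]]
376.59807764852036 [[-0.0002, 0.9526, 0.3043, -0.0776], [0.0008, -0.3043, 0.9526, -0.1302], [1.0, 0.0004, -0.0007, 0.0002], [0.0, 0.0, 0.0, 1.0]]
```

View pics/scene0.png

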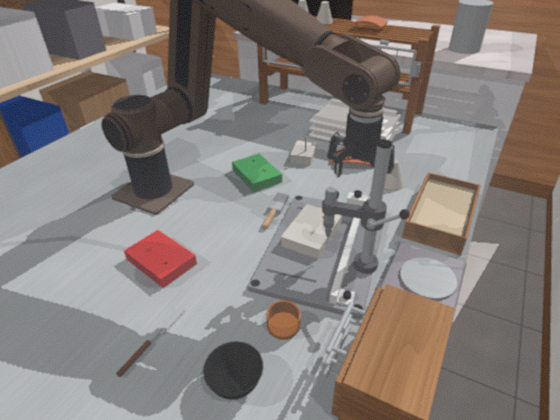

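View pics/side0.png

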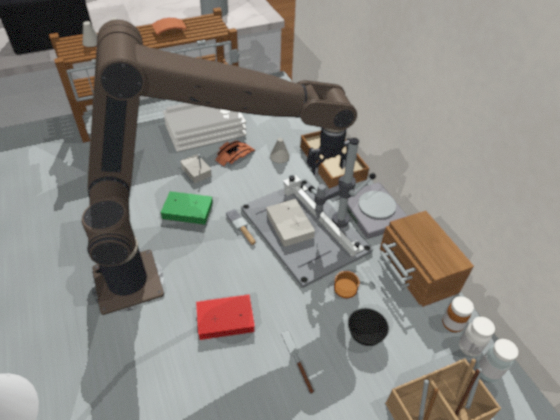

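The side view shows the cream block at about (290,222) on the grey plate, with the fence behind it, the end stop near (295,185), and the drill bracket near (345,190). The green block at (187,208) and the red one at (225,317) are decoys, and the mount at (195,168) is a small cream one with a dowel. Next is a close crop, with the wrist view.

```bash
python3 - <<'E'
import cv2,numpy as np
a=cv2.imread("pics/side0.png")[160:290,230:390];a=cv2.resize(a,None,fx=5,fy=4.6,interpolation=cv2.INTER_CUBIC)
a=cv2.resize(cv2.imread("pics/side0.png")[165:285,230:390],(800,600),interpolation=cv2.INTER_CUBIC)
cv2.imwrite("pics/sidecrop.png",a)
E
```

```text
(no output)
```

View pics/sidecrop.png

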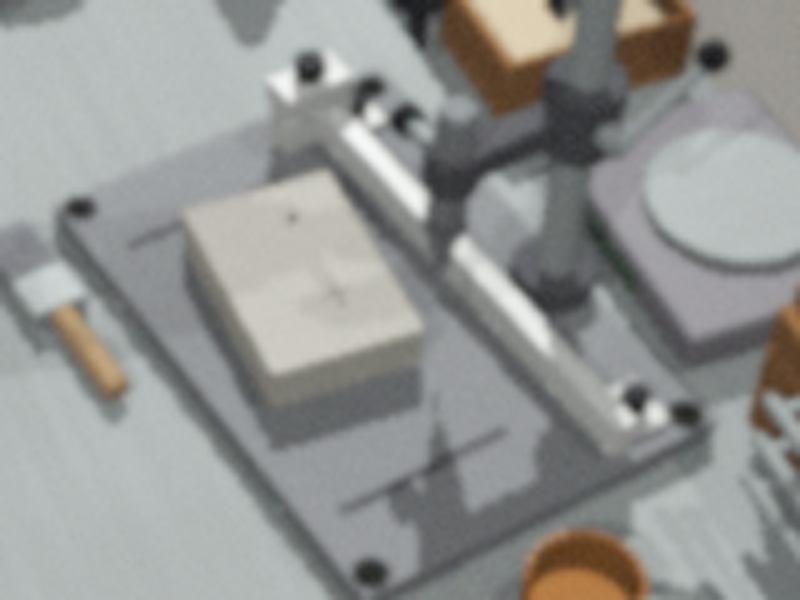

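View pics/wrist0.png

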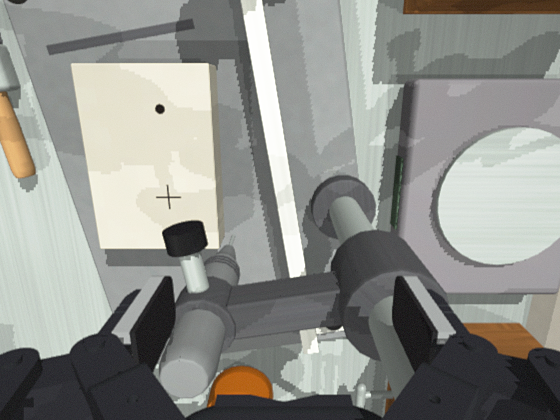

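The choice is clear. In the wrist view the block with the cross at (168,197) and the finished hole at (160,109) is the target. The fence front edge runs about (240,0)-(300,350), the bit is near (232,245), and the drill sits under the gripper.

```bash
cat > h.py <<'E'
from plant import *
import cv2,numpy as np
from scipy.spatial.transform import Rotation as R
def tool(s):
    T=np.eye(4);T[:3,:3]=R.from_quat(s["tcp_rot"]).as_matrix();T[:3,3]=s["eef_pos"];return T
def grab(n,save=None):
    s=get_state();c=read_camera(n)
    c["T"]=tool(s)@np.array(c["mount"]) if n=="wrist" else np.array(c["world_from_camera"])
    if save: cv2.imwrite(f"pics/{save}.png",c["img"])
    return c
def ray(c,p):
    d=c["T"][:3,:3]@np.array([(p[0]-c["cx"])/c["fx"],(p[1]-c["cy"])/c["fy"],1.]);return c["T"][:3,3],d
def onz(c,p,z):
    o,d=ray(c,p);return o+d*(z-o[2])/d[2]
def proj(c,P):
    q=np.linalg.inv(c["T"])@np.append(P,1);return np.array([c["fx"]*q[0]/q[2]+c["cx"],c["fy"]*q[1]/q[2]+c["cy"]])
def tri(obs):
    A=np.zeros((3,3));b=np.zeros(3)
    for c,p in obs:
        o,d=ray(c,p);d=d/np.linalg.norm(d);M=np.eye(3)-np.outer(d,d);A+=M;b+=M@o
    X=np.linalg.solve(A,b);return X,[np.round(proj(c,X)-p,1).tolist() for c,p in obs]
E
python3 - <<'E'
from h import *
np.set_printoptions(precision=4,suppress=True)
c=grab("wrist");s=grab("side")
print("toolR",tool(get_state())[:3,:3].round(2).tolist())
for n,p,z in [("blk TL",(72,64),.055),("TR",(210,64),.055),("BR",(218,247),.055),("BL",(101,248),.055),("cross",(168,197),.055),("hole",(160,109),.055),("fence a",(240,0),.05),("fence b",(294,270),.05),("colbase",(344,205),.02)]:
    print(n,onz(c,p,z))
# side crop px /5 + offset
f=lambda u,v:(230+u/5-.4,165+v/5-.4)
for n,p,z in [("cross",f(335,292),.055),("hole",f(292,217),.055),("blk far-left",f(328,172),.055),("near-left",f(186,210),.055),("near-right",f(270,378),.055),("far-right",f(422,330),.055),("fence front top a",f(340,130),.05),("b",f(612,412),.05),("knob",f(310,66),.09),("screwL",f(80,207),.022),("screwR",f(370,573),.022),("screwFR",f(687,412),.022),("plate NL",f(58,222),.02),("colbase",f(552,270),.02)]:
    print("side",n,onz(s,p,z))
E
```

```text
toolR [[-0.0, -0.0, 1.0], [-1.0, 0.0, -0.0], [-0.0, -1.0, -0.0]]
blk TL [0.506  0.0948 0.055 ]
TR [0.6158 0.0948 0.055 ]
BR [ 0.6139 -0.0632  0.055 ]
BL [ 0.5057 -0.0643  0.055 ]
cross [ 0.5722 -0.0152  0.055 ]
hole [0.5726 0.0602 0.055 ]
fence a [0.6407 0.1412 0.05  ]
fence b [ 0.6843 -0.0891  0.05  ]
colbase [ 0.7339 -0.0334  0.02  ]
side cross [ 0.5729 -0.0096  0.055 ]
side hole [0.5738 0.0653 0.055 ]
side blk far-left [0.6149 0.0967 0.055 ]
side near-left [0.508  0.0982 0.055 ]
side near-right [ 0.5026 -0.0633  0.055 ]
side far-right [ 0.6126 -0.0617  0.055 ]
side fence front top a [0.6427 0.1373 0.05  ]
side b [ 0.6987 -0.1663  0.05  ]
side knob [0.6306 0.1679 0.09  ]
side screwL [0.4508 0.1584 0.022 ]
side screwR [ 0.5104 -0.207   0.022 ]
side screwFR [ 0.7597 -0.1654  0.022 ]
side plate NL [0.4318 0.1519 0.02  ]
side colbase [ 0.7373 -0.0172  0.02  ]
```

Emit:
send_rows([
  [[-0.2, -0.05, 0], [0, 0, 0]],
  [[-0.3, -0.2, 0], [0, 0, 0]],
  [[-0.3, -0.3, 0], [0, 0, 0]],
  [[0, -0.3, -0.3], [0, 0, 0]],
  [[0, 0, -0.3], [0, 0, 0]],
  [[0, 0, -0.3], [0, 0, 0]],
  [[0, 0, -0.1], [0, 0, 0]],
  [[0, 0, 0], [0, 0, 0]],
  [[0, 0, 0], [0, 0, 0]],
])

```text
time: 1.15
eef_pos: [0.5564, 0.0952, 0.3461]
tcp_rot: [0.5, -0.5, 0.5, -0.5]
contact_force: [0.8, -0.1, -0.5]
opening: 1.005
```

```bash
python3 - <<'E'
from h import *
np.set_printoptions(precision=4,suppress=True)
print(get_state()["eef_pos"])
import pickle
d={n:grab(n,n+"1") for n in ["wrist","side","scene"]};pickle.dump(d,open("d1.pkl","wb"))
a=cv2.resize(d["side"]["img"][165:285,230:390],(560,420),interpolation=cv2.INTER_CUBIC)
b=cv2.resize(d["scene"]["img"][180:310,240:413],(560,420),interpolation=cv2.INTER_CUBIC)
cv2.imwrite("pics/w1.png",cv2.resize(d["wrist"]["img"],(800,600),interpolation=cv2.INTER_CUBIC))
E
```

```text
[0.5564 0.0952 0.3461]
```

View pics/w1.png

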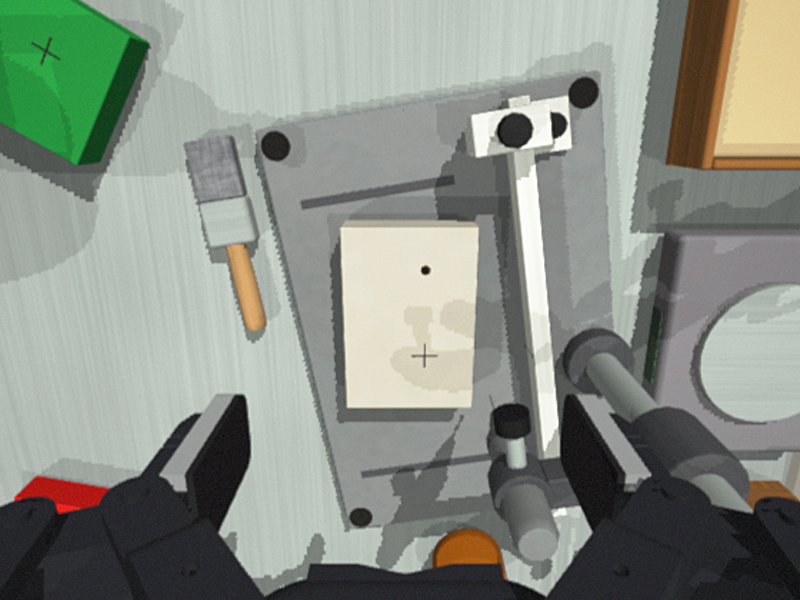

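The view shows the whole stand: block top from (342,227) to (474,408), cross at (424,356), fence front edge about (511,150)-(543,458), stop knob at (514,131), and the bit as a thin line near (492,400).

```bash
python3 - <<'E'
from h import *
import pickle
np.set_printoptions(precision=4,suppress=True)
d=pickle.load(open("d1.pkl","rb"));c=d["wrist"];s=d["side"];k=.7
w=lambda u,v:(u*k-.15,v*k-.15)
for n,p,z in [("TL",(341,227),.055),("TR",(477,228),.055),("BR",(472,408),.055),("BL",(347,408),.055),("cross",(424,355.5),.055),("hole",(426,270),.055),("fa",(513,155),.05),("fb",(543,457),.05),("plNL",(258,130),.02),("plNR",(347,530),.02),("plFL",(600,72),.02),("knob",(515,130),.092),("colb",(597,356),.02),("tip",(491,397),.063),("foot front-right",(472,158),.05),("saddle front-left",(468,118),.076),("saddle front-right",(474,157),.076),("brush tip",(257,331),.01),("brush a",(185,142),.01)]:
    print(n,onz(c,w(*p),z))
f=lambda u,v:(230+u/5-.4,165+v/5-.4)
print("clampknob",tri([(c,w(511,410)),(s,f(405,120))]))
print("knobstop",tri([(c,w(515,130)),(s,f(310,60))]))
print("cross",tri([(c,w(424,355.5)),(s,f(335,292))]))
cr=[]
for n,P in (("side",(.635,-.044,.063)),("scene",(.635,-.044,.063)),("wrist",(.635,-.044,.063))):
    u,v=proj(d[n],P).round().astype(int);print(n,u,v)
    im=d[n]["img"][v-30:v+30,u-27:u+27];cr.append(cv2.resize(im,(266,296),interpolation=cv2.INTER_CUBIC))
cv2.imwrite("pics/bit.png",np.hstack(cr))
E
```

```text
TL [0.506  0.0953 0.055 ]
TR [0.6135 0.0944 0.055 ]
BR [ 0.6156 -0.0655  0.055 ]
BL [ 0.5055 -0.0655  0.055 ]
cross [ 0.5728 -0.0152  0.055 ]
hole [0.5736 0.0601 0.055 ]
fa [0.6395 0.1501 0.05  ]
fb [ 0.6835 -0.1191  0.05  ]
plNL [0.4375 0.1681 0.02  ]
plNR [ 0.4966 -0.2272  0.02  ]
plFL [0.7099 0.2117 0.02  ]
knob [0.6317 0.1688 0.092 ]
colb [ 0.7339 -0.0313  0.02  ]
tip [ 0.6304 -0.0504  0.063 ]
foot front-right [0.6081 0.1478 0.05  ]
saddle front-left [0.6011 0.1768 0.076 ]
saddle front-right [0.6064 0.1501 0.076 ]
brush tip [ 0.4191 -0.0105  0.01  ]
brush a [0.3732 0.1585 0.01  ]
clampknob (array([0.6215, 0.0057, 0.1834]), [[0.0, 0.0], [-0.0, 0.0]])
knobstop (array([0.631 , 0.1689, 0.0948]), [[-0.1, -0.0], [0.0, -0.0]])
cross (array([ 0.5719, -0.0131,  0.0591]), [[-0.6, -0.2], [0.2, -0.0]])
side 318 223
scene 329 243
wrist 348 273
```

View pics/bit.png

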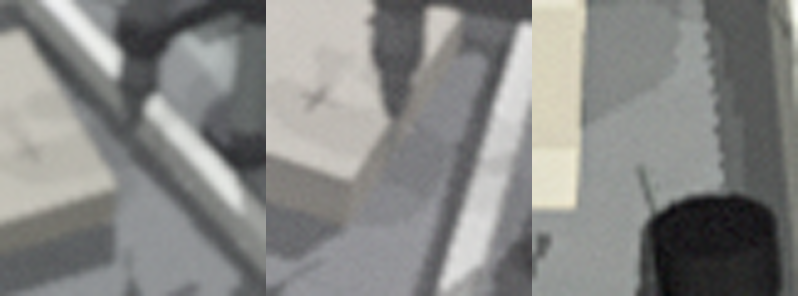

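The wrist crop shows the bit tip at full-image pixel (343.1,276.4). My fence readings disagree on yaw (0.16 to 0.19), so I'll fit the fence edges numerically.

```bash
python3 - <<'E'
from h import *
import pickle
np.set_printoptions(precision=4,suppress=True)
d=pickle.load(open("d1.pkl","rb"));c=d["wrist"];g=cv2.GaussianBlur(cv2.cvtColor(c["img"],cv2.COLOR_BGR2GRAY),(3,3),0).astype(int)
for v in range(115,320,25): print(v,g[v,345:400:1].tolist() if v in(190,290) else "")
L=[];Rr=[]
for v in range(115,320,3):
    r=np.where(g[v,350:400]>205)[0]
    if len(r)>5: L.append((350+r[0],v));Rr.append((350+r[-1],v))
for n,E in (("front",L),("back",Rr)):
    P=np.array([onz(c,p,.05)[:2] for p in E]);a,b=np.polyfit(P[:,1],P[:,0],1);r=P[:,0]-a*P[:,1]-b
    k=abs(r)<.003;a,b=np.polyfit(P[k,1],P[k,0],1);print(n,len(E),k.sum(),"yaw",-np.arctan(a),"x at y=0",b,"std",(P[k,0]-a*P[k,1]-b).std())
# plate front edge & block contour
hsv=cv2.cvtColor(c["img"],cv2.COLOR_BGR2HSV)
m=((hsv[...,0]>12)&(hsv[...,0]<35)&(hsv[...,1]>18)&(hsv[...,1]<90)&(hsv[...,2]>150)).astype(np.uint8)
m[:,:225]=0;m[:,345:]=0;m[:140]=0;m[300:]=0
cn=max(cv2.findContours(m,0,1)[0],key=cv2.contourArea);print(cv2.minAreaRect(cn),cv2.boundingRect(cn))
print(cv2.approxPolyDP(cn,4,True)[:,0].tolist())
print("tip",onz(c,(343.1,276.4),.063))
E
```

```text
115 
140 
165 
190 [136, 136, 137, 129, 110, 92, 85, 85, 87, 88, 87, 86, 87, 86, 86, 86, 87, 94, 110, 124, 126, 136, 179, 230, 251, 250, 249, 249, 248, 247, 246, 245, 245, 247, 249, 240, 200, 153, 135, 137, 139, 139, 138, 138, 136, 136, 136, 135, 135, 135, 136, 137, 138, 141, 148]
215 
240 
265 
290 [38, 27, 27, 27, 25, 23, 25, 28, 29, 27, 26, 25, 26, 27, 28, 26, 25, 24, 25, 26, 25, 25, 25, 25, 32, 54, 78, 90, 102, 117, 123, 132, 172, 223, 245, 244, 243, 243, 244, 244, 243, 244, 245, 248, 228, 165, 104, 82, 67, 39, 23, 22, 23, 22, 24]
315 
front 62 62 yaw 0.1652019457014011 x at y=0 0.6655327137602722 std 0.0005698773115033101
back 62 60 yaw 0.15812352570983465 x at y=0 0.6793043210881857 std 0.0006326646868976806
((286.0, 219.5), (131.0, 96.0), 90.0) (238, 154, 97, 132)
[[241, 154], [243, 284], [328, 285], [334, 158]]
tip [ 0.6297 -0.0485  0.063 ]
```

Emit:
send_rows([
  [[0, 0, 0], [0, -0.023, 0]],
  [[0, 0, 0], [0, -0.023, 0]],
  [[0, 0, 0], [0, -0.023, 0]],
  [[0, 0, 0], [0, -0.023, 0]],
  [[0, 0, 0], [0, -0.023, 0]],
  [[0, 0, 0], [0, -0.023, 0]],
  [[0, 0, 0], [0, -0.023, 0]],
  [[0, 0, 0], [0, -0.023, 0]],
  [[0, 0, 0], [0, -0.023, 0]],
  [[0, 0, 0], [0, -0.023, 0]],
  [[0, 0, 0], [0, -0.023, 0]],
  [[0, 0, 0], [0, -0.023, 0]],
])

```text
time: 2.5
eef_pos: [0.5565, 0.0952, 0.3455]
tcp_rot: [-0.705, -0.059, 0.06, 0.705]
contact_force: [0.4, -0.4, -0.5]
opening: 1.001
```

Emit:
send_rows([
  [[0, 0, 0], [0, 0, -0.0167]],
  [[0, 0, 0], [0, 0, -0.0167]],
  [[0, 0, 0], [0, 0, 0]],
  [[0, 0, 0], [0, 0, 0]],
])

```text
time: 2.9
eef_pos: [0.5559, 0.0952, 0.346]
tcp_rot: [-0.695, -0.13, -0.016, 0.707]
contact_force: [0.3, -0.4, -0.1]
opening: 1.003
```

```bash
cat >> h.py <<'E'
BIT=np.array([.630,-.0485]);YAW=.16
F=np.array([[np.cos(YAW),np.sin(YAW)],[-np.sin(YAW),np.cos(YAW)]])  # world->fence-dir, origin at bit
def ff(P): return F@(np.array(P)[:2]-BIT)
def goto(xf,yf,z):
    "shift in tool units to reach fence-frame position"
    s=get_state();T=tool(s);P=np.append(F.T@np.array([xf,yf])+BIT,z)
    print("at",ff(s["eef_pos"]).round(4),s["eef_pos"].round(4)[2],"shift",(T[:3,:3].T@(P-s["eef_pos"])/.12).round(3),"tool in fence axes",(np.block([[F,np.zeros((2,1))],[0,0,1]])@T[:3,:3]).round(3).tolist(),"f",s["contact_force"].round(1))
E
python3 -c "
from h import *
goto(-.160,.074,.12);goto(-.160,.074,.046)"
```

```text
at [-0.0502  0.1536] 0.346 shift [-1.286  1.653 -0.661] tool in fence axes [[0.978, 0.207, -0.003], [0.003, 0.001, 1.0], [0.207, -0.978, -0.0]] f [ 0.3 -0.4 -0.1]
at [-0.0502  0.1536] 0.346 shift [-1.413  2.257 -0.661] tool in fence axes [[0.978, 0.207, -0.003], [0.003, 0.001, 1.0], [0.207, -0.978, -0.0]] f [ 0.3 -0.4 -0.1]
```

Emit:
send_rows([
  [[-0.16, 0.207, -0.083], [0, 0, 0]],
  [[-0.16, 0.207, -0.083], [0, 0, 0]],
  [[-0.16, 0.207, -0.083], [0, 0, 0]],
  [[-0.16, 0.207, -0.083], [0, 0, 0]],
  [[-0.16, 0.207, -0.083], [0, 0, 0]],
  [[-0.16, 0.207, -0.083], [0, 0, 0]],
  [[-0.16, 0.207, -0.083], [0, 0, 0]],
  [[-0.16, 0.207, -0.083], [0, 0, 0]],
  [[0, 0, 0], [0, 0, 0]],
  [[0, 0, 0], [0, 0, 0]],
])

```text
time: 3.9
eef_pos: [0.4621, -0.0012, 0.12]
tcp_rot: [-0.695, -0.131, -0.017, 0.707]
contact_force: [-0.1, -0.3, 0.4]
opening: 0.995
```

```bash
python3 -c "
from h import *
print(tips_ahead, tips_ahead() if callable(tips_ahead) else '')
goto(-.160,.074,.042)
c=grab('wrist','wrist2')
for z in (.12,.13,.14): pass
"
```

```text
0.014 
at [-0.1582  0.0734] 0.12 shift [-0.149  0.633  0.004] tool in fence axes [[0.978, 0.208, -0.002], [0.002, 0.001, 1.0], [0.208, -0.978, 0.001]] f [-0.1 -0.3  0.4]
```

View pics/wrist2.png

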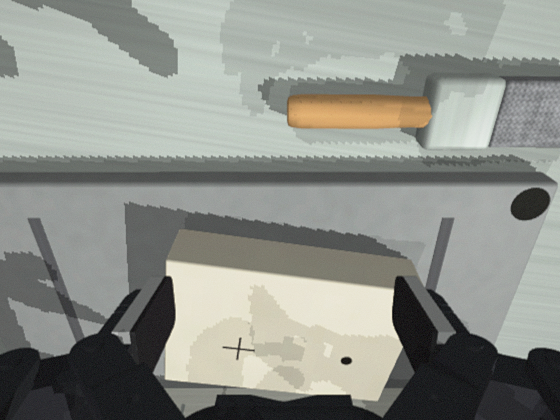

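The wrist view now looks back over the block: the front face runs along (175,245)-(410,275), and both open fingers are over the clear plate strip in front of it. The brush at (350,110) is well clear. I'll lower in front of the block.

Emit:
send_rows([
  [[-0.03, 0.127, 0], [0, 0, 0]],
  [[-0.03, 0.127, 0], [0, 0, 0]],
  [[-0.03, 0.127, 0], [0, 0, 0]],
  [[-0.03, 0.127, 0], [0, 0, 0]],
  [[-0.03, 0.125, 0], [0, 0, 0]],
  [[0, 0, 0], [0, 0, 0]],
  [[0, 0, 0], [0, 0, 0]],
])

```text
time: 4.65
eef_pos: [0.4612, -0.0012, 0.0432]
tcp_rot: [-0.695, -0.132, -0.017, 0.707]
contact_force: [0.8, -0.5, 1.0]
opening: 1.0
```

```bash
python3 -c "
from h import *
goto(-.130,.074,.042)"
```

```text
at [-0.1591  0.0735] 0.0432 shift [0.235 0.061 0.003] tool in fence axes [[0.978, 0.211, -0.004], [0.004, -0.0, 1.0], [0.211, -0.978, -0.001]] f [ 0.8 -0.5  1. ]
```

Emit:
send_rows([
  [[0.0204, 0.0046, 0], [0, 0, 0]],
  [[0.0204, 0.0046, 0], [0, 0, 0]],
  [[0.0204, 0.0046, 0], [0, 0, 0]],
  [[0.0204, 0.0046, 0], [0, 0, 0]],
  [[0.0204, 0.0046, 0], [0, 0, 0]],
  [[0.0204, 0.0046, 0], [0, 0, 0]],
  [[0.0204, 0.0046, 0], [0, 0, 0]],
  [[0.0204, 0.0046, 0], [0, 0, 0]],
  [[0.0204, 0.0046, 0], [0, 0, 0]],
  [[0.0204, 0.0046, 0], [0, 0, 0]],
  [[0.0204, 0.0046, 0], [0, 0, 0]],
  [[0.0204, 0.0046, 0], [0, 0, 0]],
])

```text
time: 5.85
eef_pos: [0.4885, 0.0037, 0.0409]
tcp_rot: [-0.695, -0.13, -0.016, 0.707]
contact_force: [-4.7, -2.3, 2.3]
opening: 1.001
```

Emit:
send_rows([
  [[0.0204, 0.0046, 0], [0, 0, 0]],
  [[0.0204, 0.0046, 0], [0, 0, 0]],
  [[0.0204, 0.0046, 0], [0, 0, 0]],
  [[0.0204, 0.0046, 0], [0, 0, 0]],
  [[0.0204, 0.0046, 0], [0, 0, 0]],
  [[0.0204, 0.0046, 0], [0, 0, 0]],
  [[0.0204, 0.0046, 0], [0, 0, 0]],
  [[0.0204, 0.0046, 0], [0, 0, 0]],
])

```text
time: 6.65
eef_pos: [0.5091, 0.007, 0.041]
tcp_rot: [-0.695, -0.131, -0.016, 0.707]
contact_force: [-2.2, -1.7, -0.6]
opening: 0.997
```

```bash
cat >> h.py <<'E'
def find(c,roi,lo=(12,18,150),hi=(35,90,255)):
    "block top/visible cream contour inside roi (x0,y0,x1,y1)"
    h=cv2.inRange(cv2.cvtColor(c["img"],cv2.COLOR_BGR2HSV),lo,hi);m=np.zeros_like(h);x0,y0,x1,y1=roi;m[y0:y1,x0:x1]=h[y0:y1,x0:x1]
    return max(cv2.findContours(m,0,1)[0],key=cv2.contourArea)
E
python3 - <<'E'
from h import *
goto(-.086,.074,.042)
c=grab("wrist","wrist3");s=grab("side","side3")
a=cv2.resize(s["img"][165:285,230:390],(560,420),interpolation=cv2.INTER_CUBIC)
cv2.imwrite("pics/c3.png",np.vstack([c["img"][180:],a])[:600])
E
```

```text
at [-0.1105  0.0741] 0.041 shift [ 0.201  0.034 -0.001] tool in fence axes [[0.978, 0.208, -0.003], [0.003, 0.001, 1.0], [0.208, -0.978, 0.0]] f [-2.2 -1.7 -0.6]
```

View pics/c3.png

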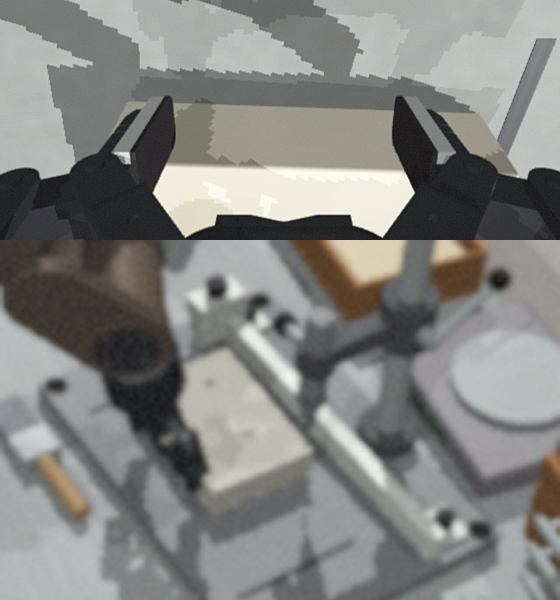

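The block is squaring up against both fingers, and its front bottom edge slopes only about 0.03 rad. I'll push on.

Emit:
send_rows([
  [[0.0204, 0.0042, 0], [0, 0, 0]],
  [[0.0204, 0.0042, 0], [0, 0, 0]],
  [[0.0204, 0.0042, 0], [0, 0, 0]],
  [[0.0204, 0.0042, 0], [0, 0, 0]],
  [[0.0204, 0.0042, 0], [0, 0, 0]],
  [[0.0204, 0.0042, 0], [0, 0, 0]],
  [[0.0204, 0.0042, 0], [0, 0, 0]],
  [[0, 0, 0], [0, 0, 0]],
])

```text
time: 7.55
eef_pos: [0.5263, 0.0101, 0.0411]
tcp_rot: [-0.695, -0.131, -0.016, 0.707]
contact_force: [-2.8, -0.6, 0.6]
opening: 1.003
```

```bash
python3 - <<'E'
from h import *
goto(-.086,.074,.042)
c=grab("wrist","wrist4");s=grab("side","side4")
hsv=cv2.cvtColor(c["img"],cv2.COLOR_BGR2HSV)
g=cv2.cvtColor(c["img"],cv2.COLOR_BGR2GRAY).astype(int)
# front top edge between the fingers: face(darker)->top(bright)
for u in range(190,380,30):
    col=g[250:410,u];dv=np.diff(col);i=np.argmax(dv[:120]);v=250+i+.5;P=onz(c,(u,v),.055);print(u,v,dv[i],ff(P).round(4))
q=find(s,(255,190,320,265));print(cv2.approxPolyDP(q,2,True)[:,0].tolist())
for p in cv2.approxPolyDP(q,2,True)[:,0]: print(p,ff(onz(s,p,.055)).round(4))
E
```

```text
at [-0.093   0.0744] 0.0411 shift [ 0.059  0.005 -0.003] tool in fence axes [[0.978, 0.208, -0.004], [0.004, 0.001, 1.0], [0.208, -0.978, 0.0]] f [-2.8 -0.6  0.6]
190 345.5 27 [-0.0802  0.0391]
220 282.5 35 [-0.1111  0.0528]
250 282.5 29 [-0.1111  0.0629]
280 282.5 34 [-0.1112  0.0729]
310 282.5 33 [-0.1112  0.083 ]
340 282.5 35 [-0.1113  0.0931]
370 282.5 33 [-0.1113  0.1031]
[[296, 234]]
[296 234] [-0.0788  0.0075]
```

The block is squared to the tool (edge row constant) with its front face at x_f = -0.080, about 12 mm short of flush. I'll push 8 mm more, then back off and look.

Emit:
send_rows([
  [[0.0204, 0.0042, 0], [0, 0, 0]],
  [[0.0204, 0.0042, 0], [0, 0, 0]],
  [[0.0204, 0.0042, 0], [0, 0, 0]],
  [[0, 0, 0], [0, 0, 0]],
  [[-0.08, -0.017, 0], [0, 0, 0]],
  [[-0.15, -0.03, 0], [0, 0, 0]],
  [[-0.1, -0.3, 0], [0, 0, 0]],
  [[-0.1, -0.35, 0], [0, 0, 0]],
  [[-0.1, -0.38, 0], [0, 0, 0]],
  [[0, -0.38, 0], [0, 0, 0]],
  [[0, 0, 0], [0, 0, 0]],
  [[0, 0, 0], [0, 0, 0]],
])

```text
time: 8.85
eef_pos: [0.4373, -0.0054, 0.2011]
tcp_rot: [-0.695, -0.133, -0.019, 0.706]
contact_force: [-0.1, 0.4, -0.7]
opening: 1.002
```

```bash
python3 - <<'E'
from h import *
goto(-.055,.16,.25)
c=grab("wrist","wrist5");s=grab("side","side5")
E
```

```text
at [-0.1834  0.0732] 0.2011 shift [ 1.135 -0.17   0.719] tool in fence axes [[0.977, 0.214, -0.003], [0.003, -0.002, 1.0], [0.214, -0.977, -0.003]] f [-0.1  0.4 -0.7]
```

View pics/wrist5.png

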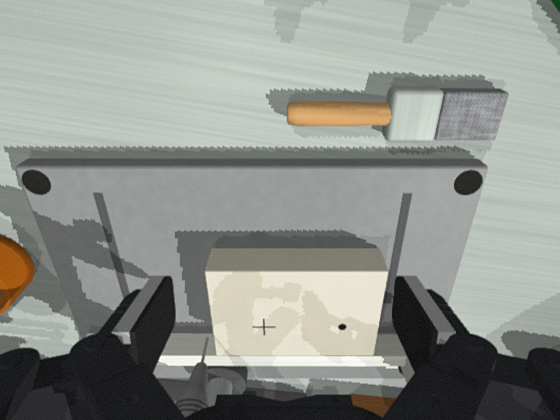

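The block is square with the fence, with a small gap still to close. Cross at (263,327), bit tip about (206,337), fence strip about rows 357-370, and the front top edge at (206,271)-(387,272).

```bash
python3 - <<'E'
from h import *
c=grab("wrist")
for n,p,z in [("cross",(263.5,327),.055),("tip",(206.5,337),.063),("FR",(206,271),.055),("FL",(387,272),.055),("BL",(378,355),.055),("hole",(342,327),.055),("plateR",(18,162),.02),("plateL",(488,162),.02),("fence front R",(170,357),.05),("fence front L",(400,357),.05)]: print(n,ff(onz(c,p,z)).round(4))
g=cv2.cvtColor(c["img"],cv2.COLOR_BGR2GRAY).astype(int)
print("cols",{u:g[335:380,u].tolist() for u in (186,300)})
print("row",g[330:345,195:218].tolist())
E
```

```text
cross [-0.0119  0.0556]
tip [-0.0072  0.0025]
FR [-0.0793  0.0077]
FL [-0.0787  0.1634]
BL [0.0272 0.1692]
hole [-0.0121  0.13  ]
plateR [-0.165  -0.1455]
plateL [-0.1663  0.2432]
fence front R [ 0.037  -0.0414]
fence front L [0.0363 0.194 ]
cols {186: [89, 87, 89, 108, 129, 137, 137, 137, 136, 133, 139, 137, 137, 136, 139, 138, 139, 137, 134, 132, 140, 141, 139, 137, 134, 145, 217, 244, 243, 239, 241, 243, 241, 241, 244, 253, 212, 105, 96, 101, 100, 98, 102, 138, 158], 300: [205, 207, 216, 224, 222, 220, 224, 223, 226, 225, 223, 225, 223, 221, 224, 224, 224, 223, 225, 226, 224, 225, 225, 225, 224, 199, 225, 246, 247, 246, 247, 244, 240, 240, 244, 242, 198, 152, 152, 149, 153, 153, 157, 154, 151]}
row [[98, 101, 103, 104, 102, 100, 101, 101, 99, 94, 93, 93, 95, 92, 98, 153, 213, 215, 221, 218, 219, 220, 227], [95, 93, 96, 92, 91, 94, 94, 96, 97, 87, 87, 88, 86, 87, 90, 135, 206, 217, 228, 226, 226, 225, 225], [90, 86, 90, 86, 88, 85, 89, 86, 88, 87, 84, 88, 86, 85, 87, 135, 206, 216, 225, 224, 225, 224, 225], [86, 86, 91, 87, 87, 89, 87, 91, 86, 87, 89, 89, 85, 87, 82, 127, 208, 225,
[... 550 characters left out ...]
 [132, 130, 132, 133, 131, 130, 131, 130, 132, 130, 134, 133, 134, 131, 130, 131, 162, 220, 228, 226, 225, 225, 225], [135, 138, 139, 138, 138, 138, 137, 137, 140, 141, 140, 139, 136, 139, 138, 132, 139, 198, 227, 226, 224, 224, 226], [135, 141, 140, 136, 138, 140, 138, 141, 139, 139, 137, 138, 138, 137, 139, 135, 137, 174, 221, 226, 225, 224, 225], [139, 140, 138, 137, 138, 137, 140, 138, 133, 125, 120, 125, 140, 140, 139, 138, 145, 178, 213, 225, 227, 224, 225], [136, 137, 136, 135, 135, 137, 137, 138, 133, 114, 99, 108, 137, 138, 140, 136, 140, 173, 211, 213, 216, 225, 225], [134, 138, 137, 134, 137, 136, 135, 135, 123, 105, 96, 112, 136, 137, 138, 134, 135, 166, 218, 202, 209, 225, 226]]
```

Emit:
send_rows([
  [[0, 0, 0.3], [-0.00486, 0.0222, 0.0001]],
  [[0, 0, 0.3], [-0.00486, 0.0222, 0.0001]],
  [[0, 0, 0.3], [-0.00486, 0.0222, 0.0001]],
  [[0, 0, 0], [-0.00486, 0.0222, 0.0001]],
  [[0, 0, 0], [-0.00486, 0.0222, 0.0001]],
  [[0, 0, 0], [-0.00486, 0.0222, 0.0001]],
  [[0, 0, 0], [-0.00486, 0.0222, 0.0001]],
  [[0, 0, 0], [-0.00486, 0.0222, 0.0001]],
  [[0, 0, 0], [-0.00486, 0.0222, 0.0001]],
  [[0, 0, 0], [-0.00486, 0.0222, 0.0001]],
  [[0, 0, 0], [-0.00486, 0.0222, 0.0001]],
  [[0, 0, 0], [0, 0, 0]],
], gripper=0.65)

```text
time: 10.2
eef_pos: [0.4323, 0.0787, 0.1967]
tcp_rot: [0.607, -0.374, 0.483, -0.508]
contact_force: [0.4, -0.3, 0.6]
opening: 0.349
```

```bash
python3 - <<'E'
from h import *
goto(-.030,.195,.13);goto(-.030,.195,.044);print(get_state()["opening"])
E
```

```text
at [-0.175  0.157] 0.1967 shift [-0.301  0.482  1.243] tool in fence axes [[0.1, 0.004, 0.995], [-0.973, -0.208, 0.099], [0.207, -0.978, -0.017]] f [ 0.4 -0.3  0.6]
at [-0.175  0.157] 0.1967 shift [-0.45   1.183  1.255] tool in fence axes [[0.1, 0.004, 0.995], [-0.973, -0.208, 0.099], [0.207, -0.978, -0.017]] f [ 0.4 -0.3  0.6]
0.3488400413110383
```

Emit:
send_rows([
  [[0, 0, 0], [-0.0033, 0.0155, 0.0003]],
  [[-0.107, 0.12, 0.302], [0, 0, 0]],
  [[-0.107, 0.12, 0.302], [0, 0, 0]],
  [[-0.107, 0.12, 0.302], [0, 0, 0]],
  [[-0.107, 0.12, 0.302], [0, 0, 0]],
  [[0, 0, 0], [0, 0, 0]],
  [[0, 0, 0], [0, 0, 0]],
])

```text
time: 10.9
eef_pos: [0.5677, 0.139, 0.1271]
tcp_rot: [0.589, -0.403, 0.507, -0.483]
contact_force: [-0.4, 0.1, 0.1]
opening: 0.351
```

```bash
python3 - <<'E'
from h import *
goto(-.030,.195,.044)
c=grab("wrist","wrist6")
E
```

```text
at [-0.0317  0.1951] 0.1271 shift [-0.143  0.677  0.027] tool in fence axes [[0.005, -0.018, 1.0], [-0.978, -0.207, 0.001], [0.207, -0.978, -0.019]] f [-0.4  0.1  0.1]
```

View pics/wrist6.png

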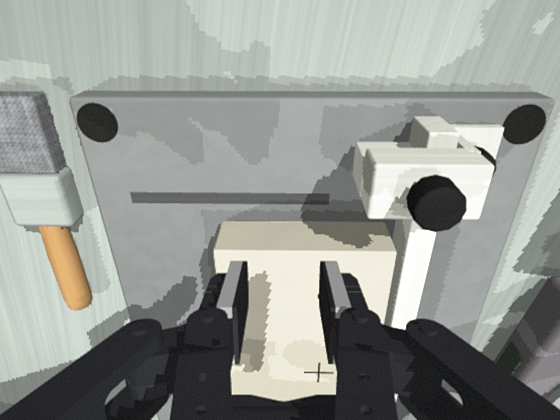

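The block's left end face spans about (217,222)-(395,250), the two fingers sit in front of its middle, and the stop saddle corner is at about (360,150) with clear room at the right.

```bash
python3 - <<'E'
from h import *
c=grab("wrist")
for n,p,z in [("endbot a",(217,222),.02),("endbot b",(392,222),.02),("endtop a",(217,251),.055),("endtop b",(395,249),.055),("saddle fl",(357,143),.076),("saddle fr",(371,165),.076),("saddle fr bot",(370,216),.022),("cross",(319,373),.055),("knob",(436,202),.092),("fence front",(400,318),.05)]: print(n,ff(onz(c,p,z)).round(4))
E
```

```text
endbot a [-0.0791  0.1597]
endbot b [0.0409 0.1611]
endtop a [-0.0731  0.1608]
endtop b [0.0342 0.1638]
saddle fl [0.0011 0.2379]
saddle fr [0.0086 0.2271]
saddle fr bot [0.0249 0.1669]
cross [-0.0058  0.0485]
knob [0.0358 0.2164]
fence front [0.048  0.1016]
```

Emit:
send_rows([
  [[-0.0286, 0.1354, 0.005], [0, 0, 0]],
  [[-0.0286, 0.1354, 0.005], [0, 0, 0]],
  [[-0.0286, 0.1354, 0.005], [0, 0, 0]],
  [[-0.0286, 0.1354, 0.005], [0, 0, 0]],
  [[-0.0286, 0.1354, 0.005], [0, 0, 0]],
  [[0, 0, 0], [0, 0, 0]],
  [[0.0204, 0.0043, 0], [0, 0, 0]],
  [[0.0204, 0.0043, 0], [0, 0, 0]],
  [[0.0204, 0.0043, 0], [0, 0, 0]],
  [[0.0204, 0.0043, 0], [0, 0, 0]],
])

```text
time: 12.0
eef_pos: [0.5722, 0.13, 0.0483]
tcp_rot: [0.587, -0.403, 0.509, -0.484]
contact_force: [-9.0, 1.9, 13.7]
opening: 0.347
```

Emit:
send_rows([
  [[0.0204, 0.0043, 0], [0, 0, 0]],
  [[0.0204, 0.0043, 0], [0, 0, 0]],
  [[0.0204, 0.0043, 0], [0, 0, 0]],
  [[0.0204, 0.0043, 0], [0, 0, 0]],
  [[0.0204, 0.0043, 0], [0, 0, 0]],
  [[0.0204, 0.0043, 0], [0, 0, 0]],
  [[0.0204, 0.0043, 0], [0, 0, 0]],
  [[0.0204, 0.0043, 0], [0, 0, 0]],
  [[0.0204, 0.0043, 0], [0, 0, 0]],
  [[0.0204, 0.0043, 0], [0, 0, 0]],
  [[0.0204, 0.0043, 0], [0, 0, 0]],
  [[0.0204, 0.0043, 0], [0, 0, 0]],
])

```text
time: 13.2
eef_pos: [0.5769, 0.1015, 0.0483]
tcp_rot: [0.586, -0.403, 0.509, -0.484]
contact_force: [-8.9, 5.2, 13.7]
opening: 0.352
```

Emit:
send_rows([
  [[0.0204, 0.0043, 0], [0, 0, 0]],
  [[0.0204, 0.0043, 0], [0, 0, 0]],
  [[0.0204, 0.0043, 0], [0, 0, 0]],
  [[0.0204, 0.0043, 0], [0, 0, 0]],
  [[0.0204, 0.0043, 0], [0, 0, 0]],
  [[0.0204, 0.0043, 0], [0, 0, 0]],
  [[0.0204, 0.0043, 0], [0, 0, 0]],
  [[0.0204, 0.0043, 0], [0, 0, 0]],
  [[0, 0, 0], [0, 0, 0]],
])

```text
time: 14.1
eef_pos: [0.5802, 0.0812, 0.0483]
tcp_rot: [0.587, -0.403, 0.509, -0.484]
contact_force: [-8.1, 4.1, 13.2]
opening: 0.346
```

```bash
python3 - <<'E'
from h import *
goto(-.030,.195,.12)
c=grab("wrist","wrist7");g=cv2.cvtColor(c["img"],cv2.COLOR_BGR2GRAY).astype(int)
for u in (190,270,290,310,350,370):
    col=g[200:400,u];dv=np.diff(col);i=np.argsort(-abs(dv))[:4];print(u,sorted([(200+j,dv[j]) for j in i.tolist()]))
E
```

```text
at [-0.0285  0.136 ] 0.0483 shift [-0.358 -0.686 -0.021] tool in fence axes [[0.001, -0.013, 1.0], [-0.979, -0.206, -0.002], [0.206, -0.978, -0.013]] f [-8.1  4.1 13.2]
190 [(276, np.int64(34)), (290, np.int64(-42)), (291, np.int64(-44)), (313, np.int64(-34))]
270 [(276, np.int64(43)), (330, np.int64(-44)), (397, np.int64(-39)), (398, np.int64(-74))]
290 [(272, np.int64(-24)), (381, np.int64(26)), (387, np.int64(-26)), (388, np.int64(-48))]
310 [(266, np.int64(-33)), (372, np.int64(44)), (395, np.int64(-57)), (396, np.int64(-44))]
350 [(235, np.int64(25)), (303, np.int64(29)), (306, np.int64(-49)), (307, np.int64(-38))]
370 [(210, np.int64(-33)), (211, np.int64(-31)), (309, np.int64(-34)), (310, np.int64(-24))]
```

Emit:
send_rows([
  [[-0.02, -0.004, 0], [0, 0, 0]],
  [[0.005, -0.035, 0], [0, 0, 0]],
  [[0.006, -0.035, 0], [0, 0, 0]],
  [[0, 0, 0], [0, 0, 0]],
])

```text
time: 14.55
eef_pos: [0.58, 0.0829, 0.0552]
tcp_rot: [0.587, -0.403, 0.509, -0.484]
contact_force: [-0.2, 0.6, -0.3]
opening: 0.35
```

```bash
python3 - <<'E'
from h import *
print(tips_ahead);goto(-.030,.145,.20)
E
```

```text
0.014
at [-0.0285  0.1377] 0.0552 shift [ 0.191 -1.193 -0.029] tool in fence axes [[0.002, -0.013, 1.0], [-0.978, -0.207, -0.001], [0.207, -0.978, -0.013]] f [-0.2  0.6 -0.3]
```

Emit:
send_rows([
  [[-0.08, -0.1, 0], [0, 0, 0]],
  [[-0.06, -0.35, 0], [0, 0, 0]],
  [[-0.06, -0.35, 0], [0, 0, 0]],
  [[-0.06, -0.35, 0], [0, 0, 0]],
  [[0, 0, -0.4], [0, 0, 0]],
  [[0, 0, -0.4], [0, 0, 0]],
  [[0, 0, -0.4], [0, 0, 0]],
  [[0, 0, 0], [0, 0, 0]],
  [[0, 0, 0], [0, 0, 0]],
], gripper=0)

```text
time: 15.45
eef_pos: [0.429, 0.1193, 0.1859]
tcp_rot: [0.587, -0.402, 0.509, -0.485]
contact_force: [0.3, 1.0, -0.2]
opening: 0.998
```

Emit:
send_rows([
  [[0, 0, 0], [0.0046, -0.0222, 0]],
  [[0, 0, 0], [0.0046, -0.0222, 0]],
  [[0, 0, 0], [0.0046, -0.0222, 0]],
  [[0, 0, 0], [0.0046, -0.0222, 0]],
  [[0, 0, 0], [0.0046, -0.0222, 0]],
  [[0, 0, 0], [0.0046, -0.0222, 0]],
  [[0, 0, 0], [0.0046, -0.0222, 0]],
  [[0, 0, 0], [0.0046, -0.0222, 0]],
  [[0, 0, 0], [0.0046, -0.0222, 0]],
  [[0, 0, 0], [0.0046, -0.0222, 0]],
  [[0, 0, 0], [0.0046, -0.0222, 0]],
  [[0, 0, 0], [0, 0, 0]],
])

```text
time: 16.65
eef_pos: [0.4318, 0.1185, 0.1869]
tcp_rot: [-0.698, -0.122, -0.014, 0.705]
contact_force: [0.5, 0.2, -0.2]
opening: 1.001
```

```bash
python3 - <<'E'
from h import *
goto(-.183,.025,.20)
E
```

```text
at [-0.169   0.1964] 0.1869 shift [-0.086 -0.121 -1.43 ] tool in fence axes [[0.981, 0.191, 0.006], [-0.005, -0.006, 1.0], [0.191, -0.981, -0.005]] f [ 0.5  0.2 -0.2]
```

Emit:
send_rows([
  [[-0.02, -0.03, -0.357], [0, -0.0014, 0]],
  [[-0.02, -0.03, -0.357], [0, 0, 0]],
  [[-0.02, -0.03, -0.357], [0, 0, 0]],
  [[-0.02, -0.03, -0.357], [0, 0, 0]],
  [[0, 0, 0], [0, 0, 0]],
  [[0, 0, 0], [0, 0, 0]],
])

```text
time: 17.25
eef_pos: [0.4463, -0.0532, 0.1996]
tcp_rot: [-0.698, -0.123, -0.011, 0.705]
contact_force: [0.4, -0.1, -0.5]
opening: 1.001
```

```bash
python3 - <<'E'
from h import *
import pickle
goto(-.14,.025,.042)
c=grab("wrist","wrist8");pickle.dump(c,open("d8.pkl","wb"))
cv2.imwrite("pics/v8.png",cv2.resize(c["img"][230:400,120:420],(800,453),interpolation=cv2.INTER_CUBIC))
E
```

```text
at [-0.1821  0.0246] 0.1996 shift [0.095 1.356 0.012] tool in fence axes [[0.982, 0.19, 0.001], [-0.0, -0.006, 1.0], [0.19, -0.982, -0.006]] f [ 0.4 -0.1 -0.5]
```

View pics/v8.png

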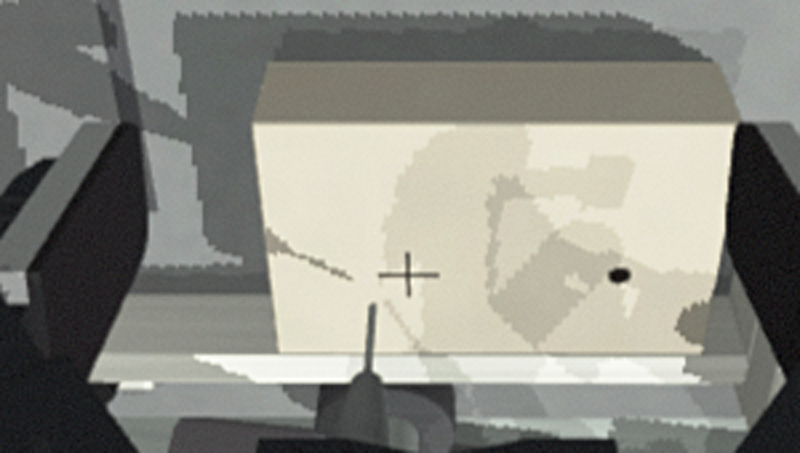

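The bit now shows clearly over the block: tip at crop (373,304), cross at crop (408,273). The block back edge runs along crop row 352 and the fence top's front edge along about row 354-358.

```bash
python3 - <<'E'
from h import *
import pickle
c=pickle.load(open("d8.pkl","rb"))
k=300/800
f=lambda u,v:(120+u*k-.3,230+v*k-.3)
T=ff(onz(c,f(373,303),.063))
for n,p,z in [("tip",(373,303),.063),("cross",(408,273.5),.055),("FR",(253,124),.055),("FL",(736,122),.055),("BR",(278,353),.055),("BL",(702,351),.055),("hole",(620,275),.055),("fenceL",(740,353),.05),("fenceR",(110,356),.05)]: print(n,(ff(onz(c,f(*p),z))-T).round(4))
print(T)
g=cv2.cvtColor(c["img"],cv2.COLOR_BGR2GRAY).astype(int)
for u in (180,205,215,240,290,350,374,390): print(u,g[352:380,u].tolist())
E
```

```text
tip [0. 0.]
cross [-0.006   0.0122]
FR [-0.0734 -0.0373]
FL [-0.0748  0.1194]
BR [ 0.0361 -0.0375]
BL [0.0339 0.122 ]
hole [-0.0057  0.0879]
fenceL [0.041  0.1386]
fenceR [ 0.0444 -0.1038]
[-0.00036397  0.0009302 ]
180 [146, 145, 145, 141, 139, 142, 144, 139, 145, 145, 153, 176, 184, 181, 180, 178, 182, 175, 178, 181, 188, 162, 140, 150, 154, 152, 149, 149]
205 [142, 143, 140, 136, 136, 142, 145, 141, 142, 136, 154, 229, 248, 245, 245, 246, 249, 219, 174, 173, 185, 172, 155, 153, 150, 151, 152, 153]
215 [140, 137, 140, 135, 135, 142, 138, 142, 138, 136, 153, 226, 247, 244, 242, 243, 242, 244, 243, 247, 240, 196, 153, 151, 153, 153, 153, 153]
240 [224, 224, 225, 223, 222, 225, 224, 224, 225, 226, 190, 214, 244, 243, 241, 244, 244, 242, 242, 244, 254, 207, 67, 36, 45, 47, 46, 53]
290 [207, 208, 208, 208, 205, 210, 207, 208, 212, 211, 178, 199, 232, 221, 212, 209, 209, 209, 203, 208, 213, 188, 140, 111, 102, 93, 87, 83]
350 [203, 204, 204, 202, 204, 201, 202, 203, 206, 206, 172, 169, 225, 245, 248, 248, 245, 242, 240, 243, 246, 227, 166, 150, 153, 153, 154, 153]
374 [124, 124, 164, 192, 203, 207, 205, 206, 208, 206, 175, 169, 223, 240, 237, 238, 235, 229, 228, 231, 234, 220, 171, 150, 149, 154, 154, 153]
390 [116, 112, 111, 116, 116, 115, 113, 113, 116, 113, 111, 130, 148, 153, 154, 150, 149, 145, 144, 143, 148, 144, 137, 131, 133, 132, 134, 133]
```

Emit:
send_rows([
  [[0, 0.3, 0.04], [0, 0, 0]],
  [[0, 0.3, 0.04], [0, 0, 0]],
  [[0, 0.3, 0.04], [0, 0, 0]],
  [[0, 0.25, 0.03], [0, 0, 0]],
  [[0, 0.18, 0], [0, 0, 0]],
  [[0.1, 0.02, 0], [0, 0, 0]],
  [[0.1, 0.02, 0], [0, 0, 0]],
  [[0, 0, 0], [0, 0, 0]],
])

```text
time: 18.1
eef_pos: [0.5002, -0.0263, 0.0445]
tcp_rot: [-0.699, -0.127, -0.011, 0.704]
contact_force: [-0.2, -0.5, 0.6]
opening: 1.003
```

```bash
python3 - <<'E'
from h import *
goto(-.090,.042,.042)
E
```

```text
at [-0.1246  0.0426] 0.0445 shift [ 0.279  0.076 -0.006] tool in fence axes [[0.981, 0.194, -0.005], [0.007, -0.007, 1.0], [0.194, -0.981, -0.009]] f [-0.2 -0.5  0.6]
```

Emit:
send_rows([
  [[0.0408, 0.01, 0], [0, 0, 0]],
  [[0.0408, 0.01, 0], [0, 0, 0]],
  [[0.0408, 0.01, 0], [0, 0, 0]],
  [[0.0408, 0.01, 0], [0, 0, 0]],
  [[0.0408, 0.01, 0], [0, 0, 0]],
  [[0.0204, 0.004, 0], [0, 0, 0]],
  [[0.0204, 0.004, 0], [0, 0, 0]],
  [[0.0204, 0.004, 0], [0, 0, 0]],
  [[0.0204, 0.004, 0], [0, 0, 0]],
  [[0, 0, 0], [0, 0, 0]],
])

```text
time: 19.1
eef_pos: [0.5317, -0.0208, 0.0409]
tcp_rot: [-0.698, -0.125, -0.01, 0.705]
contact_force: [0.4, 0.3, -0.9]
opening: 1.001
```

Emit:
send_rows([
  [[0.012, 0.0024, 0], [0, 0, 0]],
  [[0.012, 0.0024, 0], [0, 0, 0]],
  [[0.012, 0.0024, 0], [0, 0, 0]],
  [[0, 0, 0], [0, 0, 0]],
])

```text
time: 19.5
eef_pos: [0.5359, -0.0201, 0.0408]
tcp_rot: [-0.698, -0.125, -0.01, 0.705]
contact_force: [0.3, 1.2, -0.1]
opening: 0.999
```

Emit:
send_rows([
  [[0.012, 0.0024, 0], [0, 0, 0]],
  [[0.012, 0.0024, 0], [0, 0, 0]],
  [[0.012, 0.0024, 0], [0, 0, 0]],
  [[0, 0, 0], [0, 0, 0]],
])

```text
time: 19.9
eef_pos: [0.5391, -0.0195, 0.0405]
tcp_rot: [-0.698, -0.124, -0.008, 0.705]
contact_force: [-5.2, 0.1, 4.2]
opening: 1.0
```

Emit:
send_rows([
  [[0.012, 0.0024, 0], [0, 0, 0]],
  [[0.012, 0.0024, 0], [0, 0, 0]],
  [[0, 0, 0], [0, 0, 0]],
])

```text
time: 20.2
eef_pos: [0.5417, -0.0189, 0.0405]
tcp_rot: [-0.698, -0.124, -0.008, 0.705]
contact_force: [-5.7, -2.3, 4.1]
opening: 0.999
```

Emit:
send_rows([
  [[0.01, 0.002, 0], [0, 0, 0]],
  [[0.005, 0.001, 0], [0, 0, 0]],
  [[0, 0, 0], [0, 0, 0]],
])

```text
time: 20.5
eef_pos: [0.5433, -0.0186, 0.0404]
tcp_rot: [-0.698, -0.124, -0.008, 0.705]
contact_force: [-6.8, -1.1, 4.7]
opening: 1.003
```

Emit:
send_rows([
  [[0.008, 0.0016, 0], [0, 0, 0]],
  [[0, 0, 0], [0, 0, 0]],
])

```text
time: 20.7
eef_pos: [0.5443, -0.0183, 0.0403]
tcp_rot: [-0.698, -0.124, -0.008, 0.705]
contact_force: [-5.3, -1.3, 4.9]
opening: 1.0
```

Emit:
send_rows([
  [[0.008, 0.0016, 0], [0, 0, 0]],
  [[0, 0, 0], [0, 0, 0]],
])

```text
time: 20.9
eef_pos: [0.5452, -0.0182, 0.0403]
tcp_rot: [-0.698, -0.124, -0.008, 0.705]
contact_force: [-5.3, -1.4, 4.2]
opening: 0.999
```

Emit:
send_rows([
  [[0.008, 0.0016, 0], [0, 0, 0]],
  [[0, 0, 0], [0, 0, 0]],
])

```text
time: 21.1
eef_pos: [0.5454, -0.0181, 0.0402]
tcp_rot: [-0.698, -0.123, -0.007, 0.705]
contact_force: [-9.2, -2.0, 8.1]
opening: 0.996
```

Emit:
send_rows([
  [[0.008, 0.0016, 0], [0, 0, 0]],
  [[0, 0, 0], [0, 0, 0]],
])

```text
time: 21.3
eef_pos: [0.5455, -0.0181, 0.0402]
tcp_rot: [-0.698, -0.122, -0.006, 0.706]
contact_force: [-13.6, -3.6, 11.6]
opening: 1.0
```

Emit:
send_rows([
  [[-0.08, -0.017, 0], [0, 0, 0]],
  [[-0.15, -0.03, 0], [0, 0, 0]],
  [[-0.15, -0.3, 0], [0, 0, 0]],
  [[-0.15, -0.35, 0], [0, 0, 0]],
  [[-0.15, -0.38, 0], [0, 0, 0]],
  [[0, -0.33, -0.1], [0, 0, 0]],
  [[0, 0, 0], [0, 0, 0]],
  [[0, 0, 0], [0, 0, 0]],
])

```text
time: 22.1
eef_pos: [0.4403, -0.0475, 0.1924]
tcp_rot: [-0.699, -0.126, -0.011, 0.704]
contact_force: [-1.0, 0.2, -0.8]
opening: 0.996
```

```bash
cat >> h.py <<'E'
def cross(c,guess,z=.055):
    "subpixel cross via dark strokes near the guess (fence frame)"
    u,v=proj(c,np.append(F.T@np.array(guess)+BIT,z)).round().astype(int)
    g=cv2.cvtColor(c["img"],cv2.COLOR_BGR2GRAY);b=cv2.morphologyEx(g,cv2.MORPH_BLACKHAT,np.ones((7,7)))[v-22:v+23,u-22:u+23].astype(float)
    b[b<15]=0
    # template: plus of 9+9 px
    k=np.zeros((15,15),np.float32);k[7,2:13]=1;k[2:13,7]=1
    r=cv2.filter2D(b.astype(np.float32),-1,k);_,m,_,p=cv2.minMaxLoc(r)
    w=b[p[1]-7:p[1]+8,p[0]-7:p[0]+8];i=np.arange(-7,8)
    col=w.sum(0);row=w.sum(1);col[abs(i)>1]=0;row[abs(i)>1]=0
    q=np.array([u-22+p[0]+(col*i).sum()/col.sum(),v-22+p[1]+(row*i).sum()/row.sum()])
    return q,m
E
python3 - <<'E'
from h import *
import pickle
c8=pickle.load(open("d8.pkl","rb"));q,m=cross(c8,(-.006,.013));print("check d8",q,m,"expect 273,332.3")
goto(-.18,.025,.20)
c=grab("wrist","wrist9");pickle.dump(c,open("d9.pkl","wb"))
q,m=cross(c,(0,.013));print(q,m,ff(onz(c,q,.055)))
g=cv2.cvtColor(c["img"],cv2.COLOR_BGR2GRAY).astype(int)
t=proj(c,(*BIT,.063));print("tip pred",t);u,v=t.round().astype(int)
print(g[v-9:v+14,u-8:u+9])
E
```

```text
check d8 [272.66083716 332.8433526 ] 2403.0 expect 273,332.3
at [-0.1872  0.0312] 0.1924 shift [ 0.071 -0.05  -0.052] tool in fence axes [[0.981, 0.193, -0.003], [0.004, -0.007, 1.0], [0.193, -0.981, -0.008]] f [-1.   0.2 -0.8]
[265.63977024 346.80323529] 2412.0 [0.0012787  0.01353905]
tip pred [250.6738256  352.63848567]
[[203 207 227 226 225 224 226 225 225 226 223 212 214 229 228 228 230]
 [225 227 226 226 226 225 226 226 225 227 225 206 216 229 232 231 230]
 [227 226 226 226 225 226 223 227 227 228 219 165 144 158 160 159 158]
 [224 226 226 224 225 226 226 226 225 226 223 189 146 144 145 145 144]
 [226 226 227 227 225 226 227 226 225 227 226 226 214 216 213 218 217]
 [225 226 225 227 225 225 225 225 227 226 225 226 229 230 228 229 229]
 [225 225 225 225 225 225 225 225 226 226 226 227 226 225 219 226 228]
 [226 224 225 226 225 226 227 227 229 228 228 225 226 221 209 219 225]
 [225 227 226 224 224 225 227 224 197 206 228 227 224 213 201 210 227]
 [224 224 225 225 225 228 226 184 134 148 212 229 222 206 203 205 215]
 [225 225 225 224 226 227 219 136  94 108 183 230 225 217 217 204 
[... 157 characters left out ...]
225 225 228 230 219 116  89 125 210 228 225 223 224 222 215]
 [225 224 225 227 226 231 216 108  90 134 216 227 223 224 223 225 220]
 [226 228 224 226 227 227 200 103  90 137 226 228 225 225 224 225 222]
 [227 226 227 224 228 227 184 101  91 144 230 228 226 225 225 225 223]
 [225 225 225 226 229 228 182 101  92 150 231 227 226 225 223 224 224]
 [226 225 225 226 227 227 167  97 100 162 232 228 225 224 222 223 224]
 [225 224 224 227 227 223 156  96 105 169 233 225 226 223 225 223 223]
 [224 225 225 227 229 220 141  96 105 174 230 228 225 226 223 224 224]
 [225 224 225 224 230 220 128  90 111 188 230 227 224 225 225 225 226]
 [226 226 225 225 230 221 130  88 121 198 231 227 225 225 224 225 225]]
```

Emit:
send_rows([
  [[0, 0, 0.3], [-0.0045, 0.0223, 0.0001]],
  [[0, 0, 0.3], [-0.0045, 0.0223, 0.0001]],
  [[0, 0, 0.3], [-0.0045, 0.0223, 0.0001]],
  [[0, 0, 0], [-0.0045, 0.0223, 0.0001]],
  [[0, 0, 0], [-0.0045, 0.0223, 0.0001]],
  [[0, 0, 0], [-0.0045, 0.0223, 0.0001]],
  [[0, 0, 0], [-0.0045, 0.0223, 0.0001]],
  [[0, 0, 0], [-0.0045, 0.0223, 0.0001]],
  [[0, 0, 0], [-0.0045, 0.0223, 0.0001]],
  [[0, 0, 0], [-0.0045, 0.0223, 0.0001]],
  [[0, 0, 0], [-0.0045, 0.0223, 0.0001]],
  [[0, 0, 0], [0, 0, 0]],
], gripper=0.65)

```text
time: 23.35
eef_pos: [0.4354, 0.0394, 0.1879]
tcp_rot: [0.604, -0.381, 0.482, -0.507]
contact_force: [-0.9, -0.6, 0.6]
opening: 0.353
```

```bash
python3 - <<'E'
from h import *
goto(-.024,.16,.13);T=tool(get_state());G=np.block([[F,np.zeros((2,1))],[0,0,1]])@T[:3,:3]
y=np.arctan2(G[1,2],G[0,2]);print("yaw err",y,"turn",(T[:3,:3].T@[0,0,-y])/2/np.pi)
E
```

```text
at [-0.1781  0.1178] 0.1879 shift [-0.322  0.401  1.32 ] tool in fence axes [[0.091, -0.003, 0.996], [-0.976, -0.198, 0.089], [0.197, -0.98, -0.02]] f [-0.9 -0.6  0.6]
yaw err 0.08877319965179177 turn [-0.00277721  0.01385005  0.00028852]
```

Emit:
send_rows([
  [[0, 0, 0], [-0.0028, 0.0139, 0.0003]],
  [[-0.11, 0.101, 0.321], [0, 0, 0]],
  [[-0.11, 0.101, 0.321], [0, 0, 0]],
  [[-0.11, 0.101, 0.321], [0, 0, 0]],
  [[-0.11, 0.101, 0.321], [0, 0, 0]],
  [[0, 0, 0], [0, 0, 0]],
  [[0, 0, 0], [0, 0, 0]],
])

```text
time: 24.05
eef_pos: [0.5795, 0.105, 0.1269]
tcp_rot: [0.588, -0.407, 0.504, -0.485]
contact_force: [-1.1, -0.4, 1.0]
opening: 0.35
```

```bash
python3 - <<'E'
from h import *
goto(-.024,.155,.056)
E
```

```text
at [-0.0254  0.1595] 0.1269 shift [-0.079  0.586  0.024] tool in fence axes [[0.006, -0.021, 1.0], [-0.98, -0.197, 0.002], [0.197, -0.98, -0.022]] f [-1.1 -0.4  1. ]
```

Emit:
send_rows([
  [[-0.016, 0.117, 0.005], [0, 0, 0]],
  [[-0.016, 0.117, 0.005], [0, 0, 0]],
  [[-0.016, 0.117, 0.005], [0, 0, 0]],
  [[-0.016, 0.117, 0.005], [0, 0, 0]],
  [[-0.016, 0.117, 0.005], [0, 0, 0]],
  [[0, 0, 0], [0, 0, 0]],
  [[0, 0, 0], [0, 0, 0]],
])

```text
time: 24.75
eef_pos: [0.583, 0.1004, 0.0586]
tcp_rot: [0.586, -0.407, 0.506, -0.486]
contact_force: [-0.8, 0.8, 0.8]
opening: 0.351
```

Emit:
send_rows([
  [[0.0204, 0.0041, 0], [0, 0, 0]],
  [[0.0204, 0.0041, 0], [0, 0, 0]],
  [[0.0204, 0.0041, 0], [0, 0, 0]],
  [[0.0204, 0.0041, 0], [0, 0, 0]],
  [[0.0204, 0.0041, 0], [0, 0, 0]],
  [[0.0204, 0.0041, 0], [0, 0, 0]],
  [[0.0102, 0.002, 0], [0, 0, 0]],
  [[0.0102, 0.002, 0], [0, 0, 0]],
  [[0, 0, 0], [0, 0, 0]],
])

```text
time: 25.65
eef_pos: [0.586, 0.0831, 0.0592]
tcp_rot: [0.586, -0.406, 0.506, -0.486]
contact_force: [-0.2, 1.0, 0.5]
opening: 0.35
```

```bash
python3 - <<'E'
from h import *
goto(-.024,.1240,.056)
E
```

```text
at [-0.0225  0.1369] 0.0592 shift [ 0.1    0.048 -0.012] tool in fence axes [[0.001, -0.016, 1.0], [-0.98, -0.198, -0.002], [0.198, -0.98, -0.016]] f [-0.2  1.   0.5]
```

Emit:
send_rows([
  [[0.0102, 0.003, 0], [0, 0, 0]],
  [[0.0102, 0.003, 0], [0, 0, 0]],
  [[0.0102, 0.003, 0], [0, 0, 0]],
  [[0.0102, 0.003, 0], [0, 0, 0]],
  [[0, 0, 0], [0, 0, 0]],
])

```text
time: 26.15
eef_pos: [0.5869, 0.0789, 0.0591]
tcp_rot: [0.585, -0.407, 0.506, -0.486]
contact_force: [-1.2, 4.4, 2.2]
opening: 0.352
```

Emit:
send_rows([
  [[0.0102, 0.003, 0], [0, 0, 0]],
  [[0.0102, 0.003, 0], [0, 0, 0]],
  [[0.0102, 0.003, 0], [0, 0, 0]],
  [[0.0102, 0.003, 0], [0, 0, 0]],
  [[0.0102, 0.003, 0], [0, 0, 0]],
  [[0, 0, 0], [0, 0, 0]],
])

```text
time: 26.75
eef_pos: [0.5879, 0.0733, 0.059]
tcp_rot: [0.585, -0.407, 0.506, -0.486]
contact_force: [-3.3, 7.1, 4.7]
opening: 0.35
```

```bash
python3 - <<'E'
from h import *
goto(-.024,.16,.15)
c=grab("wrist");g=cv2.cvtColor(c["img"],cv2.COLOR_BGR2GRAY).astype(int)
for n in ["side","scene"]:
    c=grab(n,n+"10");t=proj(c,np.append(F.T@np.array([0,.0])+BIT,.055));print(n,t.round(1))
E
```

```text
at [-0.0221  0.1269] 0.059 shift [-0.122 -0.797 -0.027] tool in fence axes [[0.001, -0.015, 1.0], [-0.981, -0.196, -0.002], [0.196, -0.981, -0.015]] f [-3.3  7.1  4.7]
side [317.  226.4]
scene [326.6 245.9]
```

Emit:
send_rows([
  [[0.0102, 0.003, 0], [0, 0, 0]],
  [[0.006, 0.001, 0], [0, 0, 0]],
  [[0, 0, 0], [0, 0, 0]],
  [[-0.08, -0.03, 0], [0, 0, 0]],
  [[-0.1, -0.3, 0], [0, 0, 0]],
  [[-0.06, -0.35, 0], [0, 0, 0]],
  [[-0.06, -0.35, 0], [0, 0, 0]],
  [[0, -0.1, -0.4], [0, 0, 0]],
  [[0, 0, -0.4], [0, 0, 0]],
  [[0, 0, -0.4], [0, 0, 0]],
  [[0, 0, 0], [0, 0, 0]],
  [[0, 0, 0], [0, 0, 0]],
])

```text
time: 28.1
eef_pos: [0.4373, 0.1087, 0.1861]
tcp_rot: [0.586, -0.406, 0.506, -0.486]
contact_force: [0.5, 0.1, 0.7]
opening: 0.35
```

Emit:
send_rows([
  [[0, 0, 0], [0.0045, -0.0222, 0]],
  [[0, 0, 0], [0.0045, -0.0222, 0]],
  [[0, 0, 0], [0.0045, -0.0222, 0]],
  [[0, 0, 0], [0.0045, -0.0222, 0]],
  [[0, 0, 0], [0.0045, -0.0222, 0]],
  [[0, 0, 0], [0.0045, -0.0222, 0]],
  [[0, 0, 0], [0.0045, -0.0222, 0]],
  [[0, 0, 0], [0.0045, -0.0222, 0]],
  [[0, 0, 0], [0.0045, -0.0222, 0]],
  [[0, 0, 0], [0.0045, -0.0222, 0]],
  [[0, 0, 0], [0.0045, -0.0222, 0]],
  [[0, 0, 0], [0, 0, 0]],
], gripper=0)

```text
time: 29.3
eef_pos: [0.4401, 0.1082, 0.1872]
tcp_rot: [-0.697, -0.119, -0.012, 0.707]
contact_force: [0.2, 0.5, -1.0]
opening: 1.002
```

```bash
cat >> h.py <<'E'
def fix():
    "turn (tool units) to square tool z with fence y"
    T=tool(get_state());G=np.block([[F,np.zeros((2,1))],[0,0,1]])@T[:3,:3];y=np.arctan2(-G[0,2],G[1,2])-.003
    print("yaw err",y,"turn",(T[:3,:3].T@[0,0,-y]/2/np.pi).round(4))
E
python3 - <<'E'
from h import *
goto(-.183,.025,.20);fix()
E
```

```text
at [-0.1625  0.1849] 0.1872 shift [-0.137 -0.134 -1.334] tool in fence axes [[0.983, 0.185, 0.008], [-0.008, -0.002, 1.0], [0.185, -0.983, -0.0]] f [ 0.2  0.5 -1. ]
yaw err -0.011275961676455629 turn [ 0.0003 -0.0018 -0.    ]
```

Emit:
send_rows([
  [[-0.034, -0.034, -0.334], [0.0003, -0.0018, 0]],
  [[-0.034, -0.034, -0.334], [0, 0, 0]],
  [[-0.034, -0.034, -0.334], [0, 0, 0]],
  [[-0.034, -0.034, -0.334], [0, 0, 0]],
  [[0, 0, 0], [0, 0, 0]],
  [[0, 0, 0], [0, 0, 0]],
])

```text
time: 29.9
eef_pos: [0.446, -0.0536, 0.1996]
tcp_rot: [-0.697, -0.121, -0.009, 0.707]
contact_force: [0.4, 0.8, -0.9]
opening: 1.002
```

```bash
cat >> h.py <<'E'
def tip(c):
    u,v=proj(c,(*BIT,.063)).round().astype(int)
    g=cv2.cvtColor(c["img"],cv2.COLOR_BGR2GRAY).astype(int)[v-12:v+14,u-8:u+9]
    return u-8,v-12,g
E
python3 - <<'E'
from h import *
import pickle
goto(-.12,.029,.042)
c=grab("wrist","wrist11");pickle.dump(c,open("d11.pkl","wb"))
q,m=cross(c,(0.001,.003));print(q,m,"cross",ff(onz(c,q,.055)).round(4))
u0,v0,g=tip(c);print(u0,v0);print(g)
E
```

```text
at [-0.1825  0.0243] 0.1996 shift [0.271 1.387 0.038] tool in fence axes [[0.983, 0.183, 0.0], [-0.0, 0.0, 1.0], [0.183, -0.983, 0.0]] f [ 0.4  0.8 -0.9]
[260.65953561 339.96490728] 2542.0 cross [0.0011 0.0024]
250 334
[[229 227 227 228 227 226 227 228 232 216  99 131 228 220 212 217 229]
 [203 228 229 227 229 226 228 228 231 216  99 125 215 214 214 226 228]
 [162 206 228 230 226 227 227 228 231 216  96 125 220 224 225 228 228]
 [205 214 231 228 227 227 231 228 235 222 116 120 223 234 230 231 229]
 [232 233 234 232 232 232 233 232 236 224 129 116 226 234 232 233 234]
 [184 186 185 185 187 183 187 186 186 176 105  97 179 188 188 183 185]
 [116 113 112 113 114 116 117 120 118 116  87  71 118 117 115 116 117]
 [193 190 190 191 192 190 193 193 195 182 112 107 197 196 193 194 194]
 [228 231 231 232 232 232 231 231 235 224 134 129 239 237 233 233 234]
 [227 228 228 228 228 228 229 228 232 228 155 117 220 234 230 229 232]
 [227 226 226 225 227 228 227 229 232 231 170 106 196 222 219 222 227]
 [226 224 225 226 226 226 228 224 209 214 172 106 192 208 210 215 229]
 [227 225 226 228 227 229 228
[... 265 characters left out ...]
223 224 225 228 219 128  93 120 203 232 229 227 226 219 216]
 [225 225 224 226 225 228 218 130  93 129 212 230 228 226 227 229 224]
 [223 226 225 225 225 230 217 113  90 131 221 229 227 225 227 227 223]
 [225 224 225 223 227 229 216 107  88 134 222 230 226 227 227 227 226]
 [226 227 224 224 226 231 213 105  90 139 227 228 227 225 225 225 227]
 [224 224 226 226 226 226 195 104  90 143 232 229 226 226 226 225 226]
 [227 225 223 225 227 225 182 101  90 146 233 230 226 227 225 226 225]
 [224 226 226 226 227 228 184 101  90 149 233 227 226 225 224 224 225]
 [225 226 226 226 228 223 166 100  96 150 233 228 226 225 226 226 224]
 [226 226 227 226 229 222 154 102  97 163 232 227 224 225 225 224 227]]
```

Emit:
send_rows([
  [[0, 0, 0.33], [-0.0042, 0.0224, 0]],
  [[0, 0, 0.33], [-0.0042, 0.0224, 0]],
  [[0, 0, 0.33], [-0.0042, 0.0224, 0]],
  [[0, 0, 0], [-0.0042, 0.0224, 0]],
  [[0, 0, 0], [-0.0042, 0.0224, 0]],
  [[0, 0, 0], [-0.0042, 0.0224, 0]],
  [[0, 0, 0], [-0.0042, 0.0224, 0]],
  [[0, 0, 0], [-0.0042, 0.0224, 0]],
  [[0, 0, 0], [-0.0042, 0.0224, 0]],
  [[0, 0, 0], [-0.0042, 0.0224, 0]],
  [[0, 0, 0], [-0.0042, 0.0224, 0]],
  [[0, 0, 0], [-0.0028, 0.0139, 0.0003]],
], gripper=0.65)

```text
time: 31.15
eef_pos: [0.441, 0.0428, 0.1989]
tcp_rot: [0.579, -0.409, 0.505, -0.492]
contact_force: [-0.6, -0.4, 0.6]
opening: 0.349
```

```bash
python3 - <<'E'
from h import *
goto(-.022,.15,.13)
E
```

```text
at [-0.1721  0.1203] 0.1989 shift [-0.348  0.512  1.253] tool in fence axes [[-0.001, -0.006, 1.0], [-0.983, -0.182, -0.002], [0.182, -0.983, -0.006]] f [-0.6 -0.4  0.6]
```

Emit:
send_rows([
  [[-0.087, 0.128, 0.313], [0, 0, 0]],
  [[-0.087, 0.128, 0.313], [0, 0, 0]],
  [[-0.087, 0.128, 0.313], [0, 0, 0]],
  [[-0.087, 0.128, 0.313], [0, 0, 0]],
  [[0, 0, 0], [0, 0, 0]],
  [[-0.02, 0.12, 0], [0, 0, 0]],
  [[-0.02, 0.12, 0], [0, 0, 0]],
  [[-0.02, 0.12, 0], [0, 0, 0]],
  [[-0.02, 0.12, 0], [0, 0, 0]],
  [[-0.02, 0.12, 0], [0, 0, 0]],
  [[0, 0, 0], [0, 0, 0]],
  [[0, 0, 0], [0, 0, 0]],
])

```text
time: 32.35
eef_pos: [0.5838, 0.0931, 0.0569]
tcp_rot: [0.58, -0.409, 0.504, -0.493]
contact_force: [-0.6, -0.7, 0.5]
opening: 0.351
```

```bash
python3 - <<'E'
from h import *
goto(-.022,.127,.057)
E
```

```text
at [-0.0231  0.1472] 0.0569 shift [0.165 0.03  0.009] tool in fence axes [[0.002, -0.006, 1.0], [-0.983, -0.181, 0.001], [0.181, -0.983, -0.006]] f [-0.6 -0.7  0.5]
```

Emit:
send_rows([
  [[0.033, 0.006, 0.002], [0, 0, 0]],
  [[0.033, 0.006, 0.002], [0, 0, 0]],
  [[0.033, 0.006, 0.002], [0, 0, 0]],
  [[0.033, 0.006, 0.002], [0, 0, 0]],
  [[0.033, 0.006, 0], [0, 0, 0]],
  [[0, 0, 0], [0, 0, 0]],
])

```text
time: 32.95
eef_pos: [0.5884, 0.073, 0.0574]
tcp_rot: [0.579, -0.408, 0.504, -0.493]
contact_force: [-0.0, 0.5, 0.9]
opening: 0.351
```

Emit:
send_rows([
  [[0.008, 0.0015, 0], [0, 0, 0]],
  [[0.008, 0.0015, 0], [0, 0, 0]],
  [[0, 0, 0], [0, 0, 0]],
])

```text
time: 33.25
eef_pos: [0.5884, 0.0718, 0.0573]
tcp_rot: [0.58, -0.408, 0.504, -0.493]
contact_force: [-0.5, 0.5, -0.2]
opening: 0.349
```

```bash
python3 - <<'E'
from h import *
goto(-.022,.123,.057)
E
```

```text
at [-0.0219  0.1254] 0.0573 shift [ 0.019  0.006 -0.001] tool in fence axes [[0.002, -0.005, 1.0], [-0.983, -0.181, 0.001], [0.181, -0.983, -0.006]] f [-0.5  0.5 -0.2]
```

Emit:
send_rows([
  [[0.005, 0.001, 0], [0, 0, 0]],
  [[0, 0, 0], [0, 0, 0]],
])

```text
time: 33.45
eef_pos: [0.5885, 0.0716, 0.0572]
tcp_rot: [0.58, -0.409, 0.504, -0.493]
contact_force: [-0.5, 3.5, 1.0]
opening: 0.351
```

Emit:
send_rows([
  [[0.005, 0.001, 0], [0, 0, 0]],
  [[0, 0, 0], [0, 0, 0]],
])

```text
time: 33.65
eef_pos: [0.5885, 0.0711, 0.0573]
tcp_rot: [0.58, -0.409, 0.504, -0.493]
contact_force: [-0.4, 4.9, 0.5]
opening: 0.348
```

Emit:
send_rows([
  [[0.005, 0.001, 0], [0, 0, 0]],
  [[0, 0, 0], [0, 0, 0]],
])

```text
time: 33.85
eef_pos: [0.5887, 0.0701, 0.0572]
tcp_rot: [0.58, -0.408, 0.504, -0.493]
contact_force: [-1.1, 3.8, 0.4]
opening: 0.356
```

Emit:
send_rows([
  [[0.005, 0.001, 0], [0, 0, 0]],
  [[0, 0, 0], [0, 0, 0]],
])

```text
time: 34.05
eef_pos: [0.5889, 0.0692, 0.0573]
tcp_rot: [0.58, -0.408, 0.504, -0.493]
contact_force: [-1.7, 3.5, -0.6]
opening: 0.352
```

Emit:
send_rows([
  [[-0.08, -0.015, 0], [0, 0, 0]],
  [[-0.1, -0.3, 0], [0, 0, 0]],
  [[-0.06, -0.35, 0], [0, 0, 0]],
  [[-0.06, -0.35, 0], [0, 0, 0]],
  [[0, -0.1, -0.4], [0, 0, 0]],
  [[0, 0, -0.4], [0, 0, 0]],
  [[0, 0, -0.4], [0, 0, 0]],
  [[0, 0, 0], [0, 0, 0]],
  [[0, 0, 0], [0, 0, 0]],
], gripper=0)

```text
time: 34.95
eef_pos: [0.4371, 0.1049, 0.1832]
tcp_rot: [0.58, -0.408, 0.504, -0.493]
contact_force: [0.7, 1.1, -0.6]
opening: 0.999
```

Emit:
send_rows([
  [[0, 0, 0], [0.0042, -0.0223, 0]],
  [[0, 0, 0], [0.0042, -0.0223, 0]],
  [[0, 0, 0], [0.0042, -0.0223, 0]],
  [[0, 0, 0], [0.0042, -0.0223, 0]],
  [[0, 0, 0], [0.0042, -0.0223, 0]],
  [[0, 0, 0], [0.0042, -0.0223, 0]],
  [[0, 0, 0], [0.0042, -0.0223, 0]],
  [[0, 0, 0], [0.0042, -0.0223, 0]],
  [[0, 0, 0], [0.0042, -0.0223, 0]],
  [[0, 0, 0], [0.0042, -0.0223, 0]],
  [[0, 0, 0], [0.0042, -0.0223, 0]],
  [[0, 0, 0], [0, 0, 0]],
])

```text
time: 36.15
eef_pos: [0.4399, 0.1045, 0.1842]
tcp_rot: [-0.696, -0.119, -0.009, 0.708]
contact_force: [0.7, -0.6, 1.0]
opening: 0.998
```

```bash
python3 - <<'E'
from h import *
goto(-.183,.029,.20);fix()
E
```

```text
at [-0.1633  0.1813] 0.1842 shift [-0.133 -0.162 -1.269] tool in fence axes [[0.983, 0.181, 0.003], [-0.003, 0.002, 1.0], [0.181, -0.983, 0.003]] f [ 0.7 -0.6  1. ]
yaw err -0.005722408312768641 turn [ 0.0002 -0.0009  0.    ]
```

Emit:
send_rows([
  [[-0.033, -0.04, -0.317], [0.0002, -0.0009, 0]],
  [[-0.033, -0.04, -0.317], [0, 0, 0]],
  [[-0.033, -0.04, -0.317], [0, 0, 0]],
  [[-0.033, -0.04, -0.317], [0, 0, 0]],
  [[0, 0, 0], [0, 0, 0]],
  [[0, 0, 0], [0, 0, 0]],
])

```text
time: 36.75
eef_pos: [0.4446, -0.0492, 0.1991]
tcp_rot: [-0.696, -0.12, -0.007, 0.708]
contact_force: [0.5, 0.3, -0.7]
opening: 0.999
```

```bash
python3 - <<'E'
from h import *
import pickle
goto(-.12,.029,.042)
c=grab("wrist","wrist12");pickle.dump(c,open("d12.pkl","wb"))
q,m=cross(c,(0.001,.0));print(q,m,"cross",ff(onz(c,q,.055)).round(4))
u0,v0,g=tip(c);print(u0,v0);print(g[8:])
g=cv2.cvtColor(c["img"],cv2.COLOR_BGR2GRAY).astype(int)
for u in (230,290,310,330,350): # front top edge & back edge rows
    col=g[270:375,u];dv=np.diff(col);print(u,[(270+int(j),int(dv[j])) for j in np.argsort(-abs(dv))[:5]], g[358:372,u].tolist())
E
```

```text
at [-0.1831  0.0288] 0.1991 shift [ 0.282  1.383 -0.003] tool in fence axes [[0.984, 0.18, 0.0], [-0.001, 0.004, 1.0], [0.18, -0.984, 0.004]] f [ 0.5  0.3 -0.7]
[252.94335736 341.85477416] 2606.0 cross [ 0.0012 -0.    ]
244 336
[[229 230 230 229 230 232 231 235 216  92 170 238 234 233 233 233 232]
 [227 228 227 228 227 226 228 231 215  92 167 236 230 227 222 227 229]
 [226 227 225 226 227 226 227 232 214 103 169 234 229 224 211 218 222]
 [224 227 225 225 225 226 227 230 199 114 157 234 230 223 204 212 223]
 [226 224 224 226 225 228 228 222 157 101 140 227 230 224 209 209 219]
 [226 226 226 225 226 226 229 220 117  88 131 220 231 226 221 218 208]
 [225 225 225 225 227 226 231 221 108  87 135 224 230 227 226 224 208]
 [224 223 224 224 224 226 231 216 106  91 138 223 228 227 226 224 210]
 [224 225 225 224 224 225 229 194 105  91 146 232 230 227 227 226 221]
 [223 224 224 224 225 227 228 182 100  90 147 234 230 227 227 227 227]
 [223 224 224 224 224 227 227 180 102  90 148 233 228 227 225 228 228]
 [226 226 226 224 224 227 225 167 100  99 164 233 229 226 225 225 227]
 [226 225 224 223 22
[... 365 characters left out ...]
116  92 127 210 228 227 224 223 224 225]]
230 [(332, 48), (330, -44), (285, 41), (286, 40), (329, -40)] [226, 226, 225, 226, 225, 226, 226, 225, 225, 225, 224, 224, 225, 238]
290 [(285, 39), (284, 25), (286, 22), (370, 15), (287, 9)] [205, 206, 209, 208, 205, 205, 206, 208, 206, 208, 204, 204, 212, 227]
310 [(285, 36), (284, 30), (286, 22), (370, 18), (357, 17)] [212, 212, 210, 211, 210, 210, 210, 209, 211, 208, 210, 206, 210, 228]
330 [(338, -82), (343, 74), (344, 61), (339, -59), (285, 52)] [204, 203, 204, 205, 205, 203, 202, 202, 203, 204, 203, 202, 213, 227]
350 [(285, 49), (284, 40), (370, 14), (286, 13), (328, -11)] [203, 205, 206, 203, 204, 206, 206, 208, 204, 207, 216, 224, 229, 243]
```

Emit:
send_rows([
  [[0, 0.3, 0], [0, 0, 0]],
  [[0, 0.3, 0], [0, 0, 0]],
  [[0, 0.3, 0], [0, 0, 0]],
  [[0, 0.25, 0], [0, 0, 0]],
  [[0.05, 0.16, 0], [0, 0, 0]],
  [[0.1, 0.03, 0], [0, 0, 0]],
  [[0.1, 0.03, 0], [0, 0, 0]],
  [[0.0408, 0.0075, 0], [0, 0, 0]],
  [[0.0408, 0.0075, 0], [0, 0, 0]],
  [[0.0408, 0.0075, 0], [0, 0, 0]],
  [[0.0408, 0.0075, 0], [0, 0, 0]],
  [[0, 0, 0], [0, 0, 0]],
])

```text
time: 38.0
eef_pos: [0.5223, -0.0347, 0.0428]
tcp_rot: [-0.695, -0.122, -0.006, 0.708]
contact_force: [-0.1, 0.2, 0.1]
opening: 1.002
```

```bash
python3 - <<'E'
from h import *
goto(-.080,.029,.042)
c=__import__("pickle").load(open("d12.pkl","rb"))
print("tip ff",ff(onz(c,(253.0,347.6),.063)))
E
```

```text
at [-0.1041  0.0307] 0.0428 shift [ 0.196  0.043 -0.015] tool in fence axes [[0.984, 0.181, -0.004], [0.004, 0.004, 1.0], [0.181, -0.984, 0.003]] f [-0.1  0.2  0.1]
tip ff [-7.23024629e-05  6.19980393e-04]
```

Emit:
send_rows([
  [[0.0408, 0.0085, 0], [0, 0, 0]],
  [[0.0408, 0.0085, 0], [0, 0, 0]],
  [[0.0408, 0.0085, 0], [0, 0, 0]],
  [[0.025, 0.005, 0], [0, 0, 0]],
  [[0.016, 0.003, 0], [0, 0, 0]],
  [[0.012, 0.002, 0], [0, 0, 0]],
  [[0, 0, 0], [0, 0, 0]],
])

```text
time: 38.7
eef_pos: [0.5428, -0.031, 0.0418]
tcp_rot: [-0.695, -0.121, -0.006, 0.709]
contact_force: [-0.2, 0.2, 0.5]
opening: 0.999
```

Emit:
send_rows([
  [[0.008, 0.0015, 0], [0, 0, 0]],
  [[0.008, 0.0015, 0], [0, 0, 0]],
  [[0, 0, 0], [0, 0, 0]],
])

```text
time: 39.0
eef_pos: [0.5448, -0.0307, 0.0418]
tcp_rot: [-0.695, -0.121, -0.006, 0.708]
contact_force: [0.4, -0.0, -0.2]
opening: 1.004
```

Emit:
send_rows([
  [[0.006, 0.001, 0], [0, 0, 0]],
  [[0, 0, 0], [0, 0, 0]],
])

```text
time: 39.2
eef_pos: [0.5454, -0.0306, 0.0418]
tcp_rot: [-0.695, -0.121, -0.006, 0.708]
contact_force: [0.3, -0.0, 0.1]
opening: 1.002
```

Emit:
send_rows([
  [[0.006, 0.001, 0], [0, 0, 0]],
  [[0, 0, 0], [0, 0, 0]],
])

```text
time: 39.4
eef_pos: [0.5462, -0.0305, 0.0418]
tcp_rot: [-0.695, -0.121, -0.006, 0.708]
contact_force: [0.4, 0.6, 0.3]
opening: 0.998
```

Emit:
send_rows([
  [[0.008, 0.0015, 0], [0, 0, 0]],
  [[0, 0, 0], [0, 0, 0]],
])

```text
time: 39.6
eef_pos: [0.5471, -0.0303, 0.0418]
tcp_rot: [-0.695, -0.121, -0.006, 0.709]
contact_force: [-0.4, 0.5, 0.2]
opening: 0.999
```

Emit:
send_rows([
  [[0.008, 0.0015, 0], [0, 0, 0]],
  [[0, 0, 0], [0, 0, 0]],
])

```text
time: 39.8
eef_pos: [0.5473, -0.0302, 0.0417]
tcp_rot: [-0.695, -0.12, -0.005, 0.709]
contact_force: [-4.9, -0.8, 2.2]
opening: 1.001
```

Emit:
send_rows([
  [[0.006, 0.001, 0], [0, 0, 0]],
  [[0, 0, 0], [0, 0, 0]],
])

```text
time: 40.0
eef_pos: [0.5474, -0.0302, 0.0416]
tcp_rot: [-0.695, -0.12, -0.004, 0.709]
contact_force: [-7.3, -2.2, 6.7]
opening: 0.999
```

Emit:
send_rows([
  [[0.004, 0.001, 0], [0, 0, 0]],
  [[0, 0, 0], [0, 0, 0]],
  [[-0.08, -0.015, 0], [0, 0, 0]],
  [[-0.2, -0.04, 0], [0, 0, 0]],
  [[-0.2, -0.3, 0], [0, 0, 0]],
  [[-0.15, -0.38, 0], [0, 0, 0]],
  [[0, -0.38, 0], [0, 0, 0]],
  [[0, -0.38, 0.1], [0, 0, 0]],
  [[0, 0, 0], [0, 0, 0]],
  [[0, 0, 0], [0, 0, 0]],
])

```text
time: 41.0
eef_pos: [0.4429, -0.0363, 0.2063]
tcp_rot: [-0.696, -0.123, -0.007, 0.708]
contact_force: [-0.2, 0.7, -0.2]
opening: 0.999
```

```bash
python3 - <<'E'
from h import *
import pickle
goto(-.12,.029,.042)
c=grab("wrist","wrist13");pickle.dump(c,open("d13.pkl","wb"))
q,m=cross(c,(0.001,.0));print(q,m,"cross",ff(onz(c,q,.055)).round(4))
E
```

```text
at [-0.1828  0.0419] 0.2063 shift [ 0.262  1.442 -0.112] tool in fence axes [[0.983, 0.184, -0.005], [0.004, 0.003, 1.0], [0.184, -0.983, 0.002]] f [-0.2  0.7 -0.2]
[239.19342604 334.6717033 ] 2322.0 cross [ 0.0013 -0.0003]
```

Emit:
send_rows([
  [[0, 0, 0.35], [-0.0042, 0.0224, 0]],
  [[0, 0, 0.35], [-0.0042, 0.0224, 0]],
  [[0, 0, 0.35], [-0.0042, 0.0224, 0]],
  [[0, 0, 0], [-0.0042, 0.0224, 0]],
  [[0, 0, 0], [-0.0042, 0.0224, 0]],
  [[0, 0, 0], [-0.0042, 0.0224, 0]],
  [[0, 0, 0], [-0.0042, 0.0224, 0]],
  [[0, 0, 0], [-0.0042, 0.0224, 0]],
  [[0, 0, 0], [-0.0042, 0.0224, 0]],
  [[0, 0, 0], [-0.0042, 0.0224, 0]],
  [[0, 0, 0], [-0.0042, 0.0224, 0]],
  [[0, 0, 0], [-0.0028, 0.0139, 0.0003]],
], gripper=1)

```text
time: 42.25
eef_pos: [0.4369, 0.0605, 0.202]
tcp_rot: [0.582, -0.41, 0.499, -0.493]
contact_force: [-0.6, 0.1, 0.4]
opening: -0.002
```

```bash
python3 - <<'E'
from h import *
goto(.034,.268,.17)
E
```

```text
at [-0.1732  0.1383] 0.202 shift [-1.097  0.048  1.737] tool in fence axes [[0.008, -0.014, 1.0], [-0.984, -0.177, 0.005], [0.177, -0.984, -0.015]] f [-0.6  0.1  0.4]
```

Emit:
send_rows([
  [[-0.183, 0.008, 0.29], [0, 0, 0]],
  [[-0.183, 0.008, 0.29], [0, 0, 0]],
  [[-0.183, 0.008, 0.29], [0, 0, 0]],
  [[-0.183, 0.008, 0.29], [0, 0, 0]],
  [[-0.183, 0.008, 0.29], [0, 0, 0]],
  [[-0.183, 0.008, 0.29], [0, 0, 0]],
  [[0, 0, 0], [0, 0, 0]],
  [[0, 0, 0], [0, 0, 0]],
])

```text
time: 43.05
eef_pos: [0.6206, 0.2224, 0.1694]
tcp_rot: [0.584, -0.409, 0.498, -0.494]
contact_force: [-0.5, -0.2, 0.3]
opening: -0.001
```

```bash
python3 - <<'E'
from h import *
goto(.034,.268,.082)
c=grab("wrist","wrist14")
E
```

```text
at [0.0339 0.2689] 0.1694 shift [-0.123  0.718  0.013] tool in fence axes [[0.013, -0.014, 1.0], [-0.984, -0.178, 0.01], [0.178, -0.984, -0.016]] f [-0.5 -0.2  0.3]
```

View pics/wrist14.png

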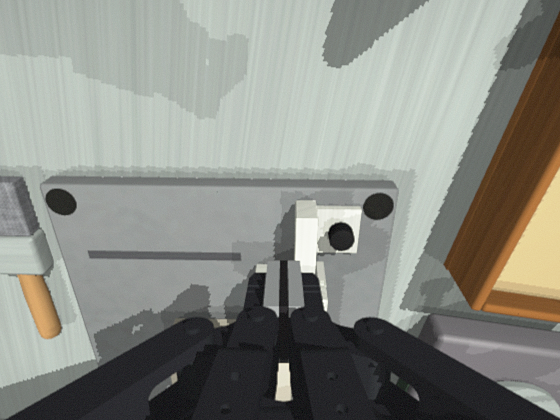

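The saddle is just beyond the closed fingertips (its top edge shows either side of them at about (258,267) and (325,267)). The fence bar at (306,235) is under the fingers, and the rear mounting knob at (340,237) is off to the right. I'll lower behind the saddle and push it.

Emit:
send_rows([
  [[-0.0246, 0.1436, 0.002], [0, 0, 0]],
  [[-0.0246, 0.1436, 0.002], [0, 0, 0]],
  [[-0.0246, 0.1436, 0.002], [0, 0, 0]],
  [[-0.0246, 0.1436, 0.002], [0, 0, 0]],
  [[-0.0246, 0.1436, 0.002], [0, 0, 0]],
  [[0, 0, 0], [0, 0, 0]],
  [[0, 0, 0], [0, 0, 0]],
])

```text
time: 43.8
eef_pos: [0.622, 0.2214, 0.0856]
tcp_rot: [0.582, -0.408, 0.5, -0.495]
contact_force: [0.4, -0.7, 0.2]
opening: 0.003
```

```bash
python3 - <<'E'
from h import *
goto(.034,.240,.082)
E
```

```text
at [0.0351 0.2678] 0.0856 shift [ 0.222  0.071 -0.011] tool in fence axes [[0.011, -0.009, 1.0], [-0.984, -0.178, 0.01], [0.178, -0.984, -0.011]] f [ 0.4 -0.7  0.2]
```

Emit:
send_rows([
  [[0.0328, 0.008, 0], [0, 0, 0]],
  [[0.0328, 0.008, 0], [0, 0, 0]],
  [[0.0328, 0.008, 0], [0, 0, 0]],
  [[0.0328, 0.008, 0], [0, 0, 0]],
  [[0.0246, 0.006, 0], [0, 0, 0]],
  [[0.0246, 0.0045, 0], [0, 0, 0]],
  [[0.0246, 0.0045, 0], [0, 0, 0]],
  [[0.0246, 0.0045, 0], [0, 0, 0]],
  [[0.0246, 0.0045, 0], [0, 0, 0]],
  [[0.0246, 0.0045, 0], [0, 0, 0]],
])

```text
time: 44.8
eef_pos: [0.628, 0.1876, 0.0852]
tcp_rot: [0.582, -0.408, 0.5, -0.495]
contact_force: [0.5, 0.3, 0.2]
opening: -0.003
```

Emit:
send_rows([
  [[0.0328, 0.006, 0], [0, 0, 0]],
  [[0.0328, 0.006, 0], [0, 0, 0]],
  [[0.0328, 0.006, 0], [0, 0, 0]],
  [[0.0328, 0.006, 0], [0, 0, 0]],
  [[0.0328, 0.006, 0], [0, 0, 0]],
  [[0.0328, 0.006, 0], [0, 0, 0]],
  [[0.0328, 0.006, 0], [0, 0, 0]],
  [[0.0328, 0.006, 0], [0, 0, 0]],
  [[0.0328, 0.006, 0], [0, 0, 0]],
  [[0.0328, 0.006, 0], [0, 0, 0]],
  [[0, 0, 0], [0, 0, 0]],
])

```text
time: 45.9
eef_pos: [0.6347, 0.1484, 0.0851]
tcp_rot: [0.582, -0.408, 0.5, -0.495]
contact_force: [-0.1, 1.1, 0.1]
opening: -0.003
```

```bash
python3 - <<'E'
from h import *
goto(.034,.153,.08)
E
```

```text
at [0.036  0.1936] 0.0851 shift [ 0.325  0.102 -0.02 ] tool in fence axes [[0.011, -0.008, 1.0], [-0.984, -0.177, 0.009], [0.177, -0.984, -0.01]] f [-0.1  1.1  0.1]
```

```bash
python3 - <<'E'
from h import *
for n in ("side","scene"):
    c=grab(n,n+"15");g=cv2.cvtColor(c["img"],cv2.COLOR_BGR2GRAY).astype(int)
    for y in (.2155,.205,.195,.185,.175,.165,.155):
        u,v=proj(c,np.append(F.T@np.array([.038,y])+BIT,.09)).round().astype(int);print(n,y,u,v,g[v,u-3:u+4].tolist())
E
```

```text
side 0.2155 292 177 [81, 57, 38, 34, 40, 55, 69]
side 0.205 294 179 [79, 41, 53, 81, 93, 92, 85]
side 0.195 295 181 [41, 49, 82, 99, 94, 84, 98]
side 0.185 297 182 [81, 100, 93, 77, 82, 102, 112]
side 0.175 298 184 [102, 82, 48, 39, 43, 47, 92]
side 0.165 300 186 [39, 34, 43, 53, 85, 155, 208]
side 0.155 301 187 [31, 43, 44, 72, 144, 203, 232]
scene 0.2155 358 191 [89, 74, 74, 81, 69, 61, 70]
scene 0.205 357 193 [101, 108, 90, 103, 110, 81, 62]
scene 0.195 357 195 [114, 111, 95, 117, 109, 68, 73]
scene 0.185 356 197 [92, 117, 105, 103, 121, 108, 63]
scene 0.175 355 199 [74, 70, 81, 79, 91, 102, 84]
scene 0.165 355 201 [55, 54, 51, 53, 56, 47, 73]
scene 0.155 354 203 [79, 66, 68, 63, 64, 52, 52]
```

Emit:
send_rows([
  [[0.0246, 0.006, 0], [0, 0, 0]],
  [[0.0246, 0.006, 0], [0, 0, 0]],
  [[0.0246, 0.006, 0], [0, 0, 0]],
  [[0.0246, 0.006, 0], [0, 0, 0]],
  [[0.0246, 0.006, 0], [0, 0, 0]],
  [[0.0246, 0.006, 0], [0, 0, 0]],
  [[0.0246, 0.005, 0], [0, 0, 0]],
  [[0.0246, 0.005, 0], [0, 0, 0]],
  [[0.0246, 0.005, 0], [0, 0, 0]],
  [[0.0246, 0.005, 0], [0, 0, 0]],
  [[0, 0, 0], [0, 0, 0]],
])

```text
time: 47.1
eef_pos: [0.6401, 0.1179, 0.0838]
tcp_rot: [0.582, -0.408, 0.5, -0.495]
contact_force: [-0.7, 1.4, 1.6]
opening: -0.001
```

```bash
python3 - <<'E'
from h import *
import pickle
goto(.034,.153,.08)
for n in ("wrist","side","scene"):
    c=grab(n,n+"16");pickle.dump(c,open(f"d16{n}.pkl","wb"))
c=pickle.load(open("d16wrist.pkl","rb"));g=cv2.cvtColor(c["img"],cv2.COLOR_BGR2GRAY).astype(int)
# rows along the fence in front of it, x_f=.016..0.030 at z=.052 : stop foot front-right edge vs block end
for n in ("wrist","scene","side"):
  c=pickle.load(open(f"d16{n}.pkl","rb"));g=cv2.cvtColor(c["img"],cv2.COLOR_BGR2GRAY).astype(int)
  print(n,[(round(y,3),int(g[tuple(proj(c,np.append(F.T@np.array([.022,y])+BIT,.054)).round().astype(int)[::-1])])) for y in np.arange(.095,.145,.003) if (proj(c,np.append(F.T@np.array([.022,y])+BIT,.054))<[559,419]).all()])
E
```

```text
at [0.0365 0.1627] 0.0838 shift [ 0.074  0.046 -0.021] tool in fence axes [[0.011, -0.008, 1.0], [-0.984, -0.179, 0.009], [0.178, -0.984, -0.009]] f [-0.7  1.4  1.6]
wrist [(np.float64(0.095), 40), (np.float64(0.098), 33), (np.float64(0.101), 43), (np.float64(0.104), 39), (np.float64(0.107), 37), (np.float64(0.11), 36), (np.float64(0.113), 43), (np.float64(0.116), 42), (np.float64(0.119), 53), (np.float64(0.122), 41), (np.float64(0.125), 43), (np.float64(0.128), 30), (np.float64(0.131), 38), (np.float64(0.134), 43), (np.float64(0.137), 25), (np.float64(0.14), 38), (np.float64(0.143), 42)]
scene [(np.float64(0.095), 149), (np.float64(0.098), 153), (np.float64(0.101), 153), (np.float64(0.104), 147), (np.float64(0.107), 148), (np.float64(0.11), 148), (np.float64(0.113), 151), (np.float64(0.116), 147), (np.float64(0.119), 144), (np.float64(0.122), 149), (np.float64(0.125), 149), (np.float64(0.128), 149), (np.float64(0.131), 147), (np.float64(0.134), 115), (np.float64(0.137), 115), (np.float64(0.14), 88), (np.float64(0.143), 70)]
side [(np.float64(0.095), 151), (np.float64(0.098), 146), (np.float64(0.101), 146), (np.float64(0.104), 147), (np.float64(0.107), 147), (np.float64(0.11), 146), (np.float64(0.113), 140), (np.float64(0.116), 138), (np.float64(0.119), 133), (np.float64(0.122), 132), (np.float64(0.125), 136), (np.float64(0.128), 137), (np.float64(0.131), 139), (np.float64(0.134), 140), (np.float64(0.137), 148), (np.float64(0.14), 146), (np.float64(0.143), 152)]
```

Emit:
send_rows([
  [[0.0123, 0.0023, 0], [0, 0, 0]],
  [[0.0123, 0.0023, 0], [0, 0, 0]],
  [[0.0123, 0.0023, 0], [0, 0, 0]],
  [[0, 0, 0], [0, 0, 0]],
])

```text
time: 47.65
eef_pos: [0.6403, 0.1141, 0.0833]
tcp_rot: [0.582, -0.408, 0.5, -0.495]
contact_force: [-0.9, 2.9, -1.4]
opening: 0.0
```

Emit:
send_rows([
  [[0.008, 0.0015, 0], [0, 0, 0]],
  [[0, 0, 0], [0, 0, 0]],
])

```text
time: 47.85
eef_pos: [0.6405, 0.1131, 0.0834]
tcp_rot: [0.582, -0.408, 0.5, -0.495]
contact_force: [-0.7, 2.0, -1.3]
opening: 0.003
```

Emit:
send_rows([
  [[0.008, 0.0015, 0], [0, 0, 0]],
  [[0, 0, 0], [0, 0, 0]],
])

```text
time: 48.05
eef_pos: [0.6407, 0.1121, 0.0834]
tcp_rot: [0.582, -0.408, 0.5, -0.495]
contact_force: [-0.1, 3.5, -2.0]
opening: -0.001
```

Emit:
send_rows([
  [[0.006, 0.001, 0], [0, 0, 0]],
  [[0, 0, 0], [0, 0, 0]],
])

```text
time: 48.25
eef_pos: [0.6408, 0.1114, 0.0834]
tcp_rot: [0.582, -0.408, 0.5, -0.495]
contact_force: [-0.4, 3.2, -1.6]
opening: 0.002
```

Emit:
send_rows([
  [[0.006, 0.001, 0], [0, 0, 0]],
  [[0, 0, 0], [0, 0, 0]],
])

```text
time: 48.45
eef_pos: [0.6409, 0.1107, 0.0834]
tcp_rot: [0.582, -0.408, 0.5, -0.495]
contact_force: [-0.1, 1.8, -1.8]
opening: -0.002
```

Emit:
send_rows([
  [[0.006, 0.001, 0], [0, 0, 0]],
  [[0, 0, 0], [0, 0, 0]],
])

```text
time: 48.65
eef_pos: [0.6411, 0.1099, 0.0835]
tcp_rot: [0.582, -0.408, 0.5, -0.495]
contact_force: [-1.0, 2.5, -2.3]
opening: -0.001
```

Emit:
send_rows([
  [[0.005, 0.001, 0], [0, 0, 0]],
  [[0, 0, 0], [0, 0, 0]],
])

```text
time: 48.85
eef_pos: [0.6412, 0.1094, 0.0836]
tcp_rot: [0.582, -0.408, 0.5, -0.495]
contact_force: [-0.7, 2.3, -1.8]
opening: -0.002
```

Emit:
send_rows([
  [[0.004, 0.0007, 0], [0, 0, 0]],
  [[0, 0, 0], [0, 0, 0]],
])

```text
time: 49.05
eef_pos: [0.6414, 0.1089, 0.0837]
tcp_rot: [0.582, -0.408, 0.5, -0.495]
contact_force: [-3.0, 2.4, -2.5]
opening: 0.001
```

Emit:
send_rows([
  [[0.004, 0.0007, 0], [0, 0, 0]],
  [[0, 0, 0], [0, 0, 0]],
])

```text
time: 49.25
eef_pos: [0.6415, 0.1084, 0.0837]
tcp_rot: [0.582, -0.408, 0.5, -0.495]
contact_force: [-1.5, 2.7, -1.6]
opening: 0.002
```

```bash
python3 - <<'E'
from h import *
import pickle
s=[get_state() for _ in range(1)][0];print(ff(s["eef_pos"]),s["contact_force"].round(1))
# gap seen from the side camera: profile along y through the foot/block at z=.04 on front faces
c=grab("side","side17");g=cv2.GaussianBlur(cv2.cvtColor(c["img"],cv2.COLOR_BGR2GRAY),(3,3),0).astype(int)
for x,z in ((.014,.056),(.025,.054),(.034,.054)):
    print(x,[int(g[tuple(proj(c,np.append(F.T@np.array([x,y])+BIT,z)).round().astype(int)[::-1])]) for y in np.arange(.09,.14,.0025)])
E
```

```text
[0.03632533 0.15306407] [-1.5  2.7 -1.6]
0.014 [149, 149, 148, 147, 147, 147, 146, 146, 143, 143, 145, 142, 142, 143, 143, 142, 142, 142, 138, 138, 131]
0.025 [149, 149, 147, 147, 146, 146, 146, 145, 145, 141, 141, 138, 138, 138, 143, 143, 151, 150, 159, 154, 160]
0.034 [147, 147, 147, 147, 147, 147, 147, 142, 142, 137, 136, 135, 137, 137, 141, 145, 153, 158, 160, 160, 162]
```

Emit:
send_rows([
  [[0.004, 0.0007, 0], [0, 0, 0]],
  [[0, 0, 0], [0, 0, 0]],
])

```text
time: 49.5
eef_pos: [0.6415, 0.1083, 0.0837]
tcp_rot: [0.582, -0.408, 0.5, -0.495]
contact_force: [-1.0, 3.7, -1.4]
opening: 0.001
```

Emit:
send_rows([
  [[0.004, 0.0007, 0], [0, 0, 0]],
  [[0, 0, 0], [0, 0, 0]],
])

```text
time: 49.7
eef_pos: [0.6415, 0.1083, 0.0838]
tcp_rot: [0.582, -0.408, 0.5, -0.496]
contact_force: [-2.4, 4.3, -1.4]
opening: -0.0
```

Emit:
send_rows([
  [[0.004, 0.0007, 0], [0, 0, 0]],
  [[0, 0, 0], [0, 0, 0]],
])

```text
time: 49.9
eef_pos: [0.6416, 0.1081, 0.0838]
tcp_rot: [0.581, -0.408, 0.499, -0.496]
contact_force: [-2.6, 6.7, -1.2]
opening: -0.0
```

The stop met the block: the TCP stalled at y = 0.1083 while the force rose from 2.7 to 6.7 N. I'll back off and check.

Emit:
send_rows([
  [[-0.05, -0.009, 0], [0, 0, 0]],
  [[-0.2, -0.05, 0], [0, 0, 0]],
  [[-0.1, -0.35, 0], [0, 0, 0]],
  [[-0.1, -0.38, 0], [0, 0, 0]],
  [[-0.1, -0.38, 0], [0, 0, 0]],
  [[0, 0, -0.4], [0, 0, 0]],
  [[0, 0, -0.4], [0, 0, 0]],
  [[0, 0, -0.4], [0, 0, 0]],
  [[0, 0, -0.4], [0, 0, 0]],
  [[0, 0, 0], [0, 0, 0]],
  [[0, 0, 0], [0, 0, 0]],
])

```text
time: 51.0
eef_pos: [0.4389, 0.1629, 0.2132]
tcp_rot: [0.581, -0.406, 0.501, -0.496]
contact_force: [-0.1, 0.2, 0.1]
opening: -0.001
```

```bash
python3 - <<'E'
from h import *
import pickle
goto(-.183,.06,.24)
c=grab("wrist","wrist18");pickle.dump(c,open("d18.pkl","wb"))
g=cv2.cvtColor(c["img"],cv2.COLOR_BGR2GRAY).astype(int)
for y in (.09,.11,.13,.14):
    print(y,[proj(c,np.append(F.T@np.array([x,y])+BIT,z)).round().tolist() for x,z in ((.02,.055),(.02,.02))])
for x in (-.02,.014,.018,.022,.026): 
    r=[]
    for y in np.arange(.096,.146,.002):
        u,v=proj(c,np.append(F.T@np.array([x,y])+BIT,.054)).round().astype(int); r.append(int(g[v,u]) if 0<=u<560 and 0<=v<420 else -1)
    print(x,r)
E
```

```text
at [-0.155   0.2392] 0.2132 shift [ 1.506  0.05  -0.25 ] tool in fence axes [[0.011, -0.004, 1.0], [-0.984, -0.18, 0.01], [0.18, -0.984, -0.006]] f [-0.1  0.2  0.1]
0.09 [[467.0, 305.0], [453.0, 282.0]]
0.11 [[472.0, 289.0], [457.0, 266.0]]
0.13 [[478.0, 272.0], [462.0, 249.0]]
0.14 [[481.0, 263.0], [464.0, 241.0]]
-0.02 [224, 224, 223, 223, 225, 227, 206, 165, 167, 166, 166, 170, 167, 166, 167, 168, 136, 94, 92, 97, 117, 119, 118, 117, 114]
0.014 [150, 149, 147, 147, 145, 135, 132, 128, 126, 130, 131, 129, 126, 128, 128, 130, 131, 127, 125, 141, 176, 190, 169, 191, 193]
0.018 [148, 146, 140, 129, 125, 130, 127, 126, 126, 127, 128, 131, 127, 126, 129, 128, 135, 152, 193, 186, 186, 187, 164, 190, 189]
0.022 [125, 128, 128, 125, 125, 126, 124, 127, 124, 124, 126, 131, 125, 128, 138, 169, 193, 194, 193, 186, 185, 188, 165, 195, 154]
0.026 [234, 225, 238, 228, 236, 228, 232, 224, 237, 242, 231, 241, 237, 248, 188, 189, 187, 197, 194, 187, 187, 189, 181, 110, 103]
```

Emit:
send_rows([
  [[0, 0, 0], [0.0042, -0.0223, 0]],
  [[0, 0, 0], [0.0042, -0.0223, 0]],
  [[0, 0, 0], [0.0042, -0.0223, 0]],
  [[0, 0, 0], [0.0042, -0.0223, 0]],
  [[0, 0, 0], [0.0042, -0.0223, 0]],
  [[0, 0, 0], [0.0042, -0.0223, 0]],
  [[0, 0, 0], [0.0042, -0.0223, 0]],
  [[0, 0, 0], [0.0042, -0.0223, 0]],
  [[0, 0, 0], [0.0042, -0.0223, 0]],
  [[0, 0, 0], [0.0042, -0.0223, 0]],
  [[0, 0, 0], [0.0042, -0.0223, 0]],
  [[0, 0, 0], [0, 0, 0]],
])

```text
time: 52.25
eef_pos: [0.441, 0.1628, 0.2133]
tcp_rot: [-0.694, -0.121, -0.005, 0.709]
contact_force: [-0.3, -0.4, 0.0]
opening: -0.0
```

Emit:
send_rows([
  [[-0.05, -0.01, -0.37], [0, 0, 0]],
  [[-0.05, -0.01, -0.37], [0, 0, 0]],
  [[-0.05, -0.01, -0.37], [0, 0, 0]],
  [[-0.05, -0.01, -0.37], [0, 0, 0]],
  [[0, 0, 0], [0, 0, 0]],
  [[0, 0, 0], [0, 0, 0]],
])

```text
time: 52.85
eef_pos: [0.445, -0.0172, 0.2119]
tcp_rot: [-0.695, -0.119, -0.005, 0.71]
contact_force: [-0.1, -0.1, -0.8]
opening: -0.001
```

```bash
python3 - <<'E'
from h import *
import pickle
goto(-.183,.06,.24)
c=grab("wrist","wrist19");pickle.dump(c,open("d19.pkl","wb"))
q,m=cross(c,(0.001,0));print(q,m,"cross",ff(onz(c,q,.055)).round(4))
u0,v0,g=tip(c);print(u0,v0);print(g[8:20])
g=cv2.cvtColor(c["img"],cv2.COLOR_BGR2GRAY).astype(int)
print("front edge rows",[(y,270-30+int(np.argmax(np.diff(g[240:320,int(proj(c,np.append(F.T@np.array([-.068,y])+BIT,.055))[0])])))) for y in (-.03,0,.03,.06,.09)])
for x in (0.,.02,.026,.032,.038):
    r=[]
    for y in np.arange(.096,.146,.002):
        u,v=proj(c,np.append(F.T@np.array([x,y])+BIT,.054)).round().astype(int); r.append(int(g[v,u]) if 0<=u<560 and 0<=v<420 else -1)
    print(x,r)
d=pickle.load(open("d18.pkl","rb"))
for n,cc in (("w18",d),("side",grab("side","side19"))):
    u,v=proj(cc,np.append(F.T@np.array([.038,.125])+BIT,.092)).round().astype(int)
    m=(cv2.cvtColor(cc["img"],cv2.COLOR_BGR2GRAY)<65).astype(np.uint8)[v-25:v+26,u-25:u+26]
    k,l,st,ce=cv2.connectedComponentsWithStats(m)
    for i in range(1,k):
        if st[i,4]>15: print(n,"blob",st[i].tolist(),ff(onz(cc,ce[i]+[u-25,v-25],.088)).round(4))
E
```

```text
at [-0.1777  0.0604] 0.2119 shift [-0.003 -0.239 -0.002] tool in fence axes [[0.984, 0.176, -0.001], [0.0, 0.007, 1.0], [0.176, -0.984, 0.007]] f [-0.1 -0.1 -0.8]
[219.63188648 322.96556886] 817.0 cross [-0.0066 -0.0003]
211 322
[[28 34 21 22 21 24 23 24 22 24 30 26 30 29 29 22 27]
 [27 33 26 23 28 30 25 23 31 29 27 27 24 31 24 24 31]
 [28 27 25 27 22 30 31 29 33 27 27 29 28 27 26 25 31]
 [29 27 25 32 29 19 28 23 23 31 23 24 29 28 28 30 34]
 [26 33 27 27 25 28 29 28 30 20 25 25 25 28 36 35 31]
 [32 21 22 26 22 26 27 28 28 29 23 30 30 33 38 34 26]
 [28 22 29 28 28 32 28 32 20 21 32 28 30 32 29 28 28]
 [32 23 27 23 26 27 28 31 29 32 31 34 30 32 34 34 33]
 [27 26 29 27 23 25 24 23 27 34 31 28 33 32 34 35 32]
 [28 32 20 21 22 26 32 30 33 27 30 34 36 29 30 26 34]
 [24 25 24 27 30 28 26 34 34 33 29 33 32 35 34 36 30]
 [31 29 24 22 31 34 34 32 31 33 33 32 34 30 32 31 31]]
front edge rows [(-0.03, 315), (0, 272), (0.03, 272), (0.06, 250), (0.09, 271)]
0.0 [34, 35, 37, 32, 32, 31, 30, 32, 20, 25, 29, 22, 31, 33, 52, 77, 99, 90, 33, 33, 29, 32, 36, 27, 35]
0.02 [29, 36, 24, 31, 23, 30, 25, 36, 40, 34, 29, 32, 25, 29, 27, 26, 28, 26, 28, 33, 38, 33, 29, 34, 36]
0.026 [32, 30, 33, 30, 36, 24, 22, 26, 25, 32, 34, 35, 26, 30, 23, 29, 23, 26, 26, 22, 28, 34, 33, 35, 39]
0.032 [27, 30, 27, 30, 30, 31, 24, 30, 32, 28, 27, 24, 30, 24, 30, 28, 32, 31, 26, 30, 25, 23, 25, 26, 33]
0.038 [34, 36, 34, 33, 31, 36, 38, 33, 36, 34, 28, 36, 29, 34, 34, 27, 31, 33, 27, 35, 28, 31, 29, 29, 27]
w18 blob [3, 6, 35, 30, 789] [0.036  0.1262]
w18 blob [8, 48, 18, 3, 43] [0.0434 0.0938]
side blob [34, 0, 16, 17, 114] [0.144  0.1739]
side blob [34, 28, 17, 10, 71] [0.0647 0.0693]
```

Emit:
send_rows([
  [[0, 0.05, -0.13], [0, 0, 0]],
  [[0, 0.05, -0.13], [0, 0, 0]],
  [[0, 0, 0], [0, 0, 0]],
  [[0, 0, 0], [0, 0, 0]],
  [[0, 0, 0], [0, 0, 0]],
  [[0, 0, 0], [0, 0, 0]],
  [[0, 0, 0], [0, 0, 0]],
  [[0, 0, 0], [0, 0, 0]],
], gripper=0)

```text
time: 53.75
eef_pos: [0.4513, -0.0458, 0.1993]
tcp_rot: [-0.694, -0.121, -0.003, 0.71]
contact_force: [-0.4, -0.3, 0.5]
opening: 1.002
```

```bash
python3 - <<'E'
from h import *
import pickle
c=grab("wrist","wrist20");goto(-.18,.029,.2)
q,m=cross(c,(0.001,0));print(q,m,"cross",ff(onz(c,q,.055)).round(4))
u0,v0,g=tip(c);print(u0,v0);print(g[6:20])
g=cv2.cvtColor(c["img"],cv2.COLOR_BGR2GRAY).astype(int)
for y in (-.03,-.01,.02,.04,.06,.08):
    u,v=proj(c,np.append(F.T@np.array([-.068,y])+BIT,.055)).round().astype(int);a=np.diff(g[v-9:v+10,u]).clip(0);w=(a*np.arange(v-9,v+9)).sum()/a.sum()
    u2,v2=proj(c,np.append(F.T@np.array([.042,y])+BIT,.053)).round().astype(int)
    print(y,"front row",round(w+.5,2),"back",g[v2-6:v2+7,u2].tolist())
for x in (.016,.022,.028,.034):
    print(x,[int(g[tuple(proj(c,np.append(F.T@np.array([x,y])+BIT,.054)).round().astype(int)[::-1])]) for y in np.arange(.096,.126,.0015)])
E
```

```text
at [-0.1761  0.031 ] 0.1992 shift [-0.031 -0.012 -0.017] tool in fence axes [[0.984, 0.176, -0.007], [0.006, 0.008, 1.0], [0.176, -0.984, 0.007]] f [ 0.2  0.  -0.5]
[248.08782383 337.09140475] 2591.0 cross [ 0.0009 -0.0002]
240 331
[[126 128 127 125 125 127 131 118  59 106 133 129 124 129 126 124 129]
 [183 184 183 184 185 183 191 169  77 134 191 187 188 187 185 188 186]
 [230 229 232 229 230 231 236 218  96 153 238 235 233 233 233 232 231]
 [228 228 227 229 228 229 233 217  99 146 236 232 230 231 229 230 232]
 [226 226 225 227 225 227 232 217 102 143 236 231 228 226 221 229 230]
 [226 223 224 226 223 229 232 214 110 146 234 232 227 218 211 222 229]
 [226 225 227 227 226 230 228 185 103 131 215 231 223 208 204 217 229]
 [226 227 227 227 227 230 221 142  91 120 198 231 227 205 208 211 218]
 [226 226 226 226 227 228 222 128  93 117 200 232 228 220 219 208 207]
 [224 224 226 225 228 228 220 117  92 129 212 230 228 227 223 209 208]
 [225 224 224 225 224 231 218 107  90 136 219 230 228 227 227 220 206]
 [224 226 225 225 226 229 216 108  89 135 226 230 227 226 226 228 219]
 [225 226 223 22
[... 413 characters left out ...]
front row 279.63 back [205, 208, 206, 206, 210, 206, 207, 209, 227, 235, 231, 227, 227]
0.06 front row 279.61 back [186, 181, 193, 202, 205, 211, 206, 208, 227, 235, 230, 225, 226]
0.08 front row 279.5 back [202, 203, 203, 204, 204, 201, 205, 209, 227, 232, 227, 224, 224]
0.016 [133, 152, 152, 152, 127, 121, 125, 122, 126, 116, 104, 113, 111, 107, 112, 114, 112, 116, 112, 112]
0.022 [125, 127, 125, 124, 122, 124, 123, 125, 122, 121, 113, 107, 109, 114, 114, 112, 114, 111, 115, 115]
0.028 [127, 123, 125, 125, 126, 126, 124, 124, 123, 121, 109, 110, 109, 111, 111, 112, 109, 112, 114, 113]
0.034 [124, 126, 128, 125, 121, 124, 124, 122, 124, 117, 108, 110, 108, 112, 109, 108, 110, 114, 111, 111]
```

The cross stroke lines up with the bit tip, the back edge shows no gap, the front edge is square, and block and stop meet at y of about 0.110 with no dark gap. The gripper is clear, so I'm handing in.

```bash
python3 -c "
from plant import *
print(sign_off())"
```

```text
the job is handed in; nothing more can be done
None
```

I slid the plaster block square and home against the fence with the cross under the bit. I then pushed the end stop along until it met the block's left end, and backed the arm clear. The job was handed in at about 54 s of the 72 s allowed.

**Last checks:**
- **Cross under the bit:** the cross is within about 0.5 mm of the bit along the fence, and reads about 1 mm too far towards the fence. Calibration is good to about 2 mm and the block is already flush, so I left it.
- **Flush with the fence:** no gap shows along the back edge, and the front edge is parallel to the fence to within 0.3 pixel. A final press met stiff resistance at about 7 N.
- **End stop touching:** the push stalled as its force rose from about 2.5 to 6.7 N. The camera shows no visible gap where stop and block meet, although the knob's position reads about 1.5 mm further left than touching. That is within camera error.

**What went wrong or was not checked:**
- On the first sideways push, the tool read about 14 N upwards, probably the half-closed fingertips resting on the plate. I raised the tool and the force went away.
- I had used all 12 picture views by then, so the final checks are pixel measurements only.
- I did not re-measure the surrounding items at the end. No unexpected contact showed in the force readings.

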